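# Sanding block from under the drying blanks

## Task

The sanding block is lying under the three wooden blanks on the drying rack. Lay all three blanks side by side on the green mat, then fetch the sanding block and set it on the steel plate, flat, in the middle and lengthwise along it, and after that put every blank back on the rack in the very place it came from. Set things down rather than dropping them, and do not disturb the tin, the bowl or the handpiece.

Things in the scene. Friction and masses are not known exactly. Their poses are not given: they have to be found in the camera images.
- rack: Fixed grey-painted rack, 172 (x) x 230 (y) mm, origin at the centre of its underside, on the bench. Base board 10 mm thick; two rails along y at x = +-72 mm, 14 mm thick, tops 60 mm above the bench. Each has three notches 42 mm wide, 10 mm deep, centred at y = -80, 0, +80 mm, between teeth rising to 70 mm; blanks lie along the rack's x across both rails.
- mat: Fixed thin green bench mat, 190 (x) x 240 (y) x 2 mm: the side area. Origin at the centre of its underside, on the bench. It holds the three blanks side by side (for instance along its x at y = -80, 0, +80 mm).
- plate: Fixed bright steel plate lying flat on the bench, 90 (x) x 180 (y) x 6 mm. Origin at the centre of its underside, long side along its y.
- blank_dark: Very dark brown square wooden blank, 170 x 30 x 30 mm, about 0.13 kg, with cream wax-sealed ends. Origin at the centre of the wood (15 mm above what it lies on), x along its length. At the start it lies across both rails of the rack in one of the three notch pairs (which one varies), underside 60 mm above the bench.
- blank_red: Reddish-brown square wooden blank, 170 x 30 x 30 mm, about 0.13 kg, with black wax-sealed ends. Origin at the centre of the wood (15 mm above what it lies on), x along its length. At the start it lies across both rails of the rack in one of the three notch pairs (which one varies), underside 60 mm above the bench.
- blank_pale: Pale yellow square wooden blank, 170 x 30 x 30 mm, about 0.13 kg, with blue wax-sealed ends. Origin at the centre of the wood (15 mm above what it lies on), x along its length. At the start it lies across both rails of the rack in one of the three notch pairs (which one varies), underside 60 mm above the bench.
- sander: Straight-sided hand sanding block, 42 (x) x 150 (y) x 34 (z) mm, about 0.18 kg: blue plastic above, rust-brown abrasive below. Origin at the centre of its underside, long side along its y. At the start it lies on the rack's base board between the rails, along the rack's y, under all three blanks (top 44 mm above the bench), seen through the gaps between them.
- tin: Closed brass-sided wax tin with a silvery-white top, 68 mm across, 45 mm high, loose bystander. Origin at the centre of its underside.
- bowl: White bowl of wooden beads, 86 mm across, 36 mm high, loose bystander. Origin at the centre of its underside.
- handpiece: Black and steel rotary handpiece lying on the bench, 152 mm long, 26 mm thick, loose bystander. Origin at the underside of its middle, x along its length towards the tip.
Mind the look-alikes: they are no part of the job. Leave any orange look-alike of the blank_red alone.

How it is judged:
By the outcome, as a careful person would: the job done as asked, in the order asked, and still so for the second after the job is handed in, with the robot touching nothing.
It also fails if it takes over 144 s, if anything falls off the work surface, if the arm or the gripper's body presses on something with over 40 N, if the wrist force passes 120 N, or if a joint passes its speed limit or range.

## Robot

A 6-joint arm with a two-finger parallel gripper is mounted at the origin on the work surface. World frame = base frame: x ahead of the robot, y to its left, z up, the work surface at z = 0. Lengths are in m, angles in rad, forces in N, time in s.
With the tool pointing down it reaches from about 0.3 to 0.875 m from the base axis. Payload 6.4 kg.
Tool frame: the origin (TCP) lies at the centre of the arm's flange, where the gripper is bolted on; the fingertips stand 173 mm ahead of it and the grasp point (between the pads) lies 155 mm ahead of it; z points along the fingers, y is the line along which they close (so a half turn about z gives the same grasp; the last joint's range is limited). The gripper opens to 85 mm and grips with 20 to 120 N. Pads are 22 mm wide; open, the fingers measure 114 mm over their backs; the gripper's body (76 mm by 85 mm) begins 54 mm behind the grasp point. The pads swing forward as they close: fully open they stand 13 mm farther back than shut.
Start: joints at [0.982, 0.181, 1.607, -0, 1.354, -0.206], TCP at [0.215, 0.533, 0.405] pointing down, gripper open.
Joint ranges: [-2.99, 2.99], [-0.89, 2.07], [0.3, 2.58], [-1.14, 4.28], [0, 2.63], [-3.12, 3.12]. Speed limits (rad/s): [2.57, 2.57, 3.01, 3.14, 3.14, 3.14].

## Interface

Orientations are given as a unit quaternion [x, y, z, w].
In Python, from station import get_state, snapshot, close_job, find_in, trace gives the robot as it stands.
- The arm moves only by the shell command python3 -m pendant 'ROWS' [OPENING] [FORCE]. ROWS is JSON, one flat list of numbers, 6 for each row, row after row: the shift along the tool's x, y, z as a fraction of full scale, then the turn, a rotation vector about the tool's x, y, z as a fraction of full scale. In form: [dx, dy, dz, rx, ry, rz, dx, dy, dz, rx, ry, rz, ...]. A call has 1 to 10 rows; each row is the pose to reach, as a shift and turn from the pose commanded when the call began, along the tool's axes at that moment, turning the shorter way round; what a row does not reach only later rows make up. Full scale, the value 1, is 20 cm for a shift and pi rad for a turn. A row lasts 1/12 s, in which the tool goes at most 41.7 mm and 7.16 degrees, less where a joint would pass 70% of its speed; a pose out of reach is approached as far as the arm can. A call with a number of a shift or a turn outside -1 to 1 is refused whole. A call with a gripper value outside its range is refused whole. OPENING is the opening, from -1 (shut) to 1 (fully open), set as the call begins (- or left out, the last holds). The fingers move at their own pace and stop on an object; FORCE is the grip in N (left out, the last holds). Time passes only in rows, so rows that repeat a pose let the fingers close. It gives the time, the measured TCP pose, the force, the opening and the grip force at its end, in the units of the state.
- get_state(): the state, without advancing time (a new reading comes with each control period).
- snapshot(name): name is "side" or "top" or "wrist"; returns a dict with "color" (420x560x3 uint8, blue, green, red), "mtx" (3x3 intrinsics, pixels), "dist" ([k1, k2, p1, p2, k3] as OpenCV has them; the pictures are not rectified), "camera_from_world" (4x4, takes a point from world to camera coordinates); the wrist camera has in their place "tool_from_camera" (4x4, takes a point from camera to tool coordinates, whose origin is the TCP and whose axes are the flange's). Camera axes: x right, y down, z forward; pixel columns grow to the right and rows downward; lengths in m; the calibration is good to about 2 mm. A picture is of the moment at which its call begins: read the wrist's pose just before it. There is no depth.
- close_job(): hands the job in; it is judged then, once.
Trained networks look in the newest picture that a camera, given by its name, has taken for a name from the list of things; names that differ only in an ending like _2 or _b are one class to them, and where a whole thing is asked for, a point or a joint stands for the part that bears it (a point fixed in the world has none). Each returns a list of dicts, best first, with "score" (0 to 1); they miss things now and then, are a little off and sometimes report something else, mostly with a low value. They report only what shows in the picture. A call takes as long as a camera call. They do not tell look-alikes from the thing itself.
- find_in(camera, label): "rect" ([left, top, right, bottom] in pixels, round what is visible of it).
- trace(camera, label): "mask" (420x560 bool, what is visible of it) and "rect" ([left, top, right, bottom] in pixels, round what is visible of it).
The state is a dict: "t": time; "joints": joint angles; "joint_vel": joint speeds; "joint_efforts": joint torques, N m; "ee_pos": TCP position; "ee_rot": TCP orientation; "wrist_force": force on the tool from outside, world axes, zero at the start; "moment": the same for the moment, N m; "grip_width": finger opening in m; "grip_force": force on a finger pad.
Only numpy, scipy, OpenCV 4.12 (cv2) and the standard library are available. Lean on these libraries where they do the work, as an engineer would, in place of code of your own. Each camera call takes 0.05 s, during which the arm holds its last target. There are 200 camera calls.

## Working session

There is one attempt and no reset: what is moved stays moved. The work goes in short steps, Python scripts to look and compute and a shell command to move; the robot and the scene stay as the last step left them, time stands still between calls to the robot, and variables do not carry over. Pictures are saved under pics/ and viewed, at most 14 in all, crops included, and the job is handed in when it is done.

```bash
ls; mkdir -p pics
python3 - <<'E'
from station import *
import cv2
print(get_state())
for n in("top","side"):
    s=snapshot(n);cv2.imwrite(f"pics/{n}0.png",s["color"])
    print(n,s["mtx"],s["dist"],s["camera_from_world"])
    for l in("rack","mat","plate","blank_dark","blank_red","blank_pale","sander","tin","bowl","handpiece"):
        print(l,[([int(v) for v in d["rect"]],round(d["score"],2)) for d in find_in(n,l)][:4])
E
```

```text
pics
{'t': 0.0, 'joints': array([ 9.81715827e-01,  1.81546248e-01,  1.60803992e+00, -1.61264254e-05,
        1.35382310e+00, -2.06276765e-01]), 'joint_vel': array([-1.22850608e-03,  5.55315165e-04, -1.06138026e-03, -6.96256564e-05,
       -6.67240170e-04, -6.43837071e-04]), 'joint_efforts': array([-3.04923078e-04, -4.44882166e+01, -3.51333725e+01, -4.06733052e-04,
        9.20120539e-03, -3.90167361e-05]), 'ee_pos': array([0.21459674, 0.53316472, 0.40376554]), 'ee_rot': array([ 1.90233559e-01,  9.81738442e-01, -8.40471631e-04, -3.44509220e-04]), 'wrist_force': array([-0.13419247, -0.13769393,  0.15259706]), 'moment': array([0.00059297, 0.01287866, 0.05884955]), 'grip_force': 0.0, 'grip_width': 0.08533786873187393}
top [[482.01739017   0.         281.27868437]
 [  0.         482.01739017 215.97223897]
 [  0.           0.           1.        ]] [0.01576936 0.         0.         0.         0.        ] [[ 1.77318283e-03 -9.99998043e-01 -8.77529054e-04 -3.75233071e-02]
 [-9.93912597e-01 -1.66572440e-03 -1.10158863e-01  5.32128583e-01]
 [ 1.10157186e-01  1.06751898e-03 -9.93913605e-01  1.4
[... 728 characters left out ...]
7515 -0.70479575  0.00706044 -0.39261501]
 [-0.53607345 -0.54600616 -0.64381871  0.34058019]
 [ 0.45761574  0.45292408 -0.76514549  1.35066882]
 [ 0.          0.          0.          1.        ]]
rack [([295, 235, 395, 338], 0.57)]
mat [([162, 136, 248, 198], 0.96), ([315, 256, 372, 295], 0.33)]
plate [([262, 185, 313, 229], 0.71)]
blank_dark []
blank_red [([231, 230, 284, 272], 0.87), ([400, 242, 452, 273], 0.83), ([301, 233, 353, 272], 0.76), ([242, 286, 277, 345], 0.71)]
blank_pale [([314, 256, 372, 296], 0.89), ([361, 199, 385, 224], 0.35)]
sander [([317, 260, 361, 299], 0.97)]
tin [([361, 198, 385, 225], 0.94)]
bowl [([266, 135, 293, 152], 0.95)]
handpiece [([324, 150, 350, 174], 0.61)]
```

Run:
```python
import cv2
a=cv2.imread("pics/top0.png");cv2.imwrite("pics/top0c.png",cv2.resize(a[100:350,100:460],None,fx=2.2,fy=2.2,interpolation=cv2.INTER_CUBIC))
a=cv2.imread("pics/side0.png");cv2.imwrite("pics/side0c.png",cv2.resize(a[120:360,140:470],None,fx=2.2,fy=2.2,interpolation=cv2.INTER_CUBIC))
```

```text
(no output)
```

View pics/top0c.png

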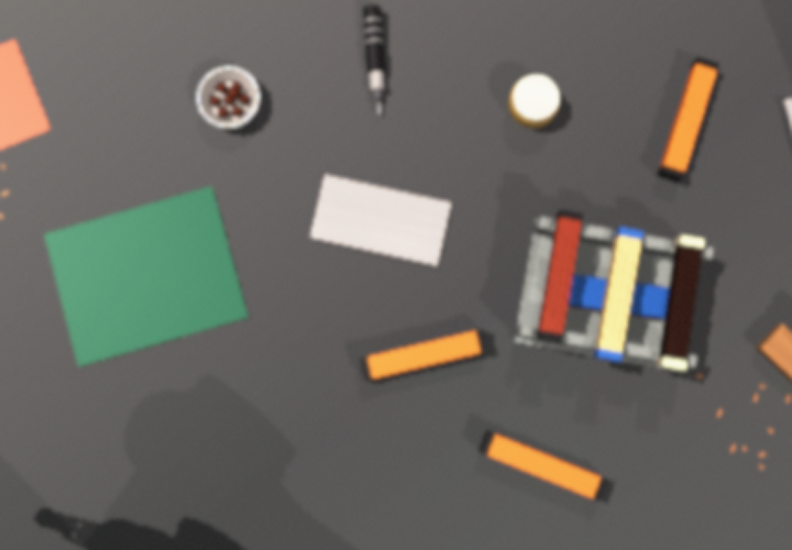

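View pics/side0c.png

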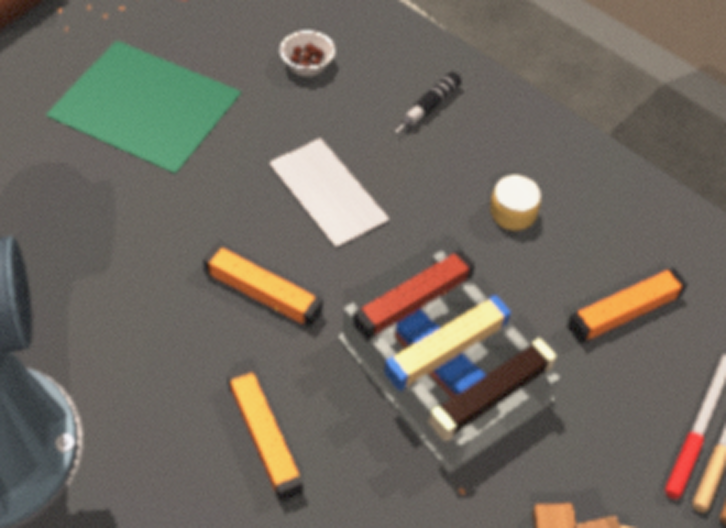

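Top view: the rack is at the right. On it are red (355,225), pale (382,232) and dark (409,238), with the blue sander showing between them. The mat is at (167,225), the plate at (273,199). Candidates for blank_red are the red one on the rack (355,225) and the orange look-alikes at (413,153), (292,261) and (347,311). I choose the one on the rack.

```bash
cat > h.py <<'E'
from station import *
import numpy as np, cv2
from scipy.spatial.transform import Rotation as R
np.set_printoptions(precision=4,suppress=True)
def cam(n):
    st=get_state(); s=snapshot(n)
    if n=="wrist":
        T=np.eye(4);T[:3,:3]=R.from_quat(st["ee_rot"]).as_matrix();T[:3,3]=st["ee_pos"]
        s["wfc"]=T@s["tool_from_camera"]
    else: s["wfc"]=np.linalg.inv(s["camera_from_world"])
    return s
def toworld(s,px,z):
    p=cv2.undistortPoints(np.float64(px).reshape(-1,1,2),s["mtx"],s["dist"]).reshape(-1,2)
    d=np.c_[p,np.ones(len(p))]@s["wfc"][:3,:3].T; o=s["wfc"][:3,3]
    return (o+d*((z-o[2])/d[:,2])[:,None])[:,:2]
def rect(s,mask,z):
    c,_=cv2.findContours(mask.astype(np.uint8),cv2.RETR_EXTERNAL,cv2.CHAIN_APPROX_NONE)
    c=max(c,key=cv2.contourArea)
    w=toworld(s,c.reshape(-1,2),z)*1000
    (cx,cy),(a,b),t=cv2.minAreaRect(w.astype(np.float32))
    if a<b: a,b,t=b,a,t+90
    return np.array([cx/1000,cy/1000]),(a,b),(t+90)%180-90   # centre, size mm, long-axis angle deg
def goal(x,y,z,yaw):
    """grasp point xyz, yaw = world angle deg of tool x; tool down (shorter half turn). prints shift and turn fractions"""
    st=get_state();R0=R.from_quat(st["ee_rot"]);best=None
    for k in(0,180):
        a=np.radians(yaw+k);c,s=np.cos(a),np.sin(a)
        Rt=R.from_matrix(np.array([[c,s,0],[s,-c,0],[0,0,-1]]))
        rv=(R0.inv()*Rt).as_rotvec()
        if best is None or np.linalg.norm(rv)<np.linalg.norm(best): best=rv
    d=R0.inv().apply(np.array([x,y,z+.155])-st["ee_pos"])
    print("shift",(d/.2).round(4),"turn",(best/np.pi).round(4),"other deg",np.degrees(best).round(1))
E
python3 - <<'E'
from h import *
s=cam("top")
for l,z in(("mat",.002),("plate",.006),("blank_dark",.09),("blank_red",.09),("blank_pale",.09),("sander",.044),("rack",.065),("tin",.045),("bowl",.036)):
    for m in trace("top",l)[:1]: print(l,round(m["score"],2),*rect(s,m["mask"],z))
w=snapshot("wrist");print(w["tool_from_camera"],w["mtx"],w["dist"])
E
```

```text
mat 0.72 [0.5072 0.3121] (239.4358673095703, 192.82638549804688) -74.39137935638428
plate 0.95 [ 0.5863 -0.0102] (181.78753662109375, 92.22161102294922) 75.9802474975586
blank_dark 0.94 [ 0.4674 -0.4006] (177.1429901123047, 39.845245361328125) -9.202247619628906
blank_red 0.92 [ 0.2583 -0.2188] (167.91514587402344, 29.400297164916992) 68.77603149414062
blank_pale 0.87 [ 0.4775 -0.319 ] (174.78684997558594, 39.393680572509766) -12.255584716796875
sander 0.57 [ 0.4717 -0.3686] (44.97503662109375, 44.17851638793945) 82.92384338378906
rack 0.65 [ 0.49   -0.2539] (169.3107452392578, 107.86707305908203) -11.061439514160156
tin 0.73 [ 0.7437 -0.2201] (71.40543365478516, 63.75355911254883) -44.76109313964844
bowl 0.74 [0.7508 0.1966] (79.25115966796875, 76.01736450195312) -43.846988677978516
[[ 0.0014 -0.9497 -0.3133  0.0807]
 [ 1.      0.0011  0.001  -0.0014]
 [-0.0006 -0.3133  0.9497  0.031 ]
 [ 0.      0.      0.      1.    ]] [[294.4219   0.     284.772 ]
 [  0.     294.4219 205.8535]
 [  0.       0.       1.    ]] [-0.062  0.     0.     0.     0.   ]
```

```bash
python3 -c "
from h import *
goal(.4775,-.319,.265,-11)"
```

```text
shift [-2.8104 -3.4629 -0.0765] turn [-0.      0.     -0.0607] other deg [ -0.    0.  -10.9]
```

```bash
python3 -m pendant '[-0.7,-0.87,0,0,0,0,-0.7,-0.87,0,0,0,0,-0.7,-0.87,0,0,0,0,-0.7,-0.87,0,0,0,0,-0.7,-0.87,0,0,0,0,-0.7,-0.87,0,0,0,0]' 0.3
python3 -m pendant '[-0.7,-0.87,0,0,0,0,-0.7,-0.87,0,0,0,0,-0.7,-0.87,0,0,0,0,-0.7,-0.87,0,0,0,0,-0.7,-0.87,0,0,0,0,-0.7,-0.87,0,0,0,0]' 
python3 -m pendant '[-0.7,-0.87,0,0,0,0,-0.7,-0.87,0,0,0,0,-0.7,-0.87,0,0,0,0,-0.7,-0.87,0,0,0,0,-0.7,-0.87,0,0,0,0,-0.7,-0.87,0,0,0,0]' 
python3 -m pendant '[-0.71,-0.85,-0.07,0,0,-0.06,-0.71,-0.85,-0.07,0,0,-0.06,-0.71,-0.85,-0.07,0,0,-0.06,-0.71,-0.85,-0.07,0,0,-0.06,-0.71,-0.85,-0.07,0,0,-0.06,-0.71,-0.85,-0.07,0,0,-0.06,-0.71,-0.85,-0.07,0,0,-0.06]'
python3 - <<'E'
from h import *
s=cam("wrist");cv2.imwrite("pics/w1.png",s["color"])
st=get_state();print(st["t"],st["ee_pos"],st["ee_rot"],st["joints"])
for l,z in(("blank_dark",.09),("blank_red",.09),("blank_pale",.09),("sander",.044)):
    for m in trace("wrist",l)[:2]: print(l,round(m["score"],2),m["rect"],*rect(s,m["mask"],z))
np.savez("w1.npz",**s)
E
```

```text
t: 2.15
ee_pos: [0.2801, 0.3164, 0.4045]
ee_rot: [0.191, 0.982, -0.001, 0.0]
wrist_force: [1.3, 0.2, -0.1]
grip_width: 0.0557
grip_force: 0.0
t: 2.65
ee_pos: [0.3453, 0.1022, 0.4052]
ee_rot: [0.192, 0.981, -0.001, 0.001]
wrist_force: [-0.1, 0.2, 0.4]
grip_width: 0.0552
grip_force: 0.0
t: 3.15
ee_pos: [0.4102, -0.1122, 0.4052]
ee_rot: [0.192, 0.981, -0.001, 0.001]
wrist_force: [0.5, 0.8, -0.5]
grip_width: 0.0557
grip_force: 0.0
t: 3.73
ee_pos: [0.4779, -0.322, 0.4185]
ee_rot: [0.099, 0.995, -0.001, 0.0]
wrist_force: [-1.0, 1.2, -0.5]
grip_width: 0.0557
grip_force: 0.0
3.7833 [ 0.4776 -0.3199  0.4182] [ 0.0981  0.9952  0.0003 -0.0003] [-0.7967  0.1693  1.5926  0.0001  1.3805 -2.171 ]
blank_dark 0.63 [182.0, 111.1, 234.0, 263.0] [ 0.4652 -0.4008] (166.27481079101562, 36.447776794433594) -9.695777893066406
blank_dark 0.46 [266.8, 101.8, 302.9, 262.0] [ 0.4774 -0.324 ] (169.77532958984375, 30.300457000732422) -10.868247985839844
blank_red 0.86 [403.0, 31.1, 553.2, 118.1] [ 0.3985 -0.1154] (151.8589630126953, 28.041696548461914) -76.53263759613037
blank_red 0.66 [339.0, 110.2, 379.2, 264.0] [ 0.4971 -0.2496] (166.740966796875, 35.44192123413086) -10.114509582519531
blank_pale 0.56 [266.8, 104.9, 303.6, 262.5] [ 0.4781 -0.3241] (171.0757293701172, 32.18799591064453) -10.804740905761719
sander 0.79 [224.5, 159.7, 344.2, 198.2] [ 0.4688 -0.367 ] (52.96392059326172, 47.650421142578125) 80.11093139648438
```

View pics/w1.png

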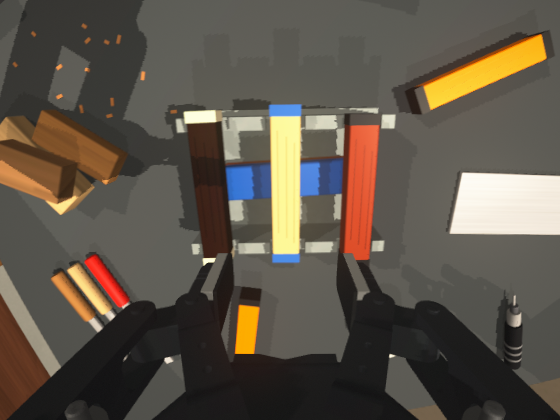

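Wrist view: dark (210,187), pale (285,183) and red (360,187) lie on the rack, with the blue sander beneath. The orange look-alikes (485,70) and (247,325) are clearly different from the red one. Next I hover over red and measure.

```bash
python3 -c "
from h import *
goal(.494,-.2465,.215,-10.9)"
```

```text
shift [-0.0136  0.3618  0.2434] turn [ 0.0002 -0.0001 -0.0009] other deg [ 0.  -0.  -0.2]
```

```bash
python3 -m pendant '[-0.014,0.362,0.243,0,0,-0.001,-0.014,0.362,0.243,0,0,-0.001,-0.014,0.362,0.243,0,0,-0.001,-0.014,0.362,0.243,0,0,-0.001]' 0.3
cat > m.py <<'E'
from h import *
import sys
l=sys.argv[1];s=cam("wrist");cv2.imwrite(f"pics/w_{l}.png",s["color"])
print(get_state()["t"],get_state()["ee_pos"])
for m in trace("wrist",l)[:3]: print(l,round(m["score"],2),m["rect"],*rect(s,m["mask"],float(sys.argv[2])))
E
python3 m.py blank_red .09; python3 -c "
import cv2;a=cv2.imread('pics/w_blank_red.png');cv2.imwrite('pics/c.png',cv2.resize(a[50:320,180:400],None,fx=2,fy=2))"
```

```text
t: 4.32
ee_pos: [0.494, -0.2445, 0.3685]
ee_rot: [0.093, 0.996, 0.001, -0.002]
wrist_force: [-0.1, -0.4, 0.4]
grip_width: 0.0556
grip_force: 0.0
4.3667 [ 0.4943 -0.2462  0.3701]
blank_red 0.84 [171.3, 353.5, 180.6, 402.7] [ 0.6754 -0.4034] (74.53605651855469, 16.914915084838867) -17.7845458984375
blank_red 0.78 [347.7, 19.2, 523.9, 114.5] [ 0.4024 -0.1052] (143.9236297607422, 25.60649871826172) -76.3341236114502
blank_red 0.76 [265.4, 115.4, 299.4, 294.5] [ 0.501  -0.2479] (170.09808349609375, 30.28062629699707) -10.366622924804688
```

View pics/c.png

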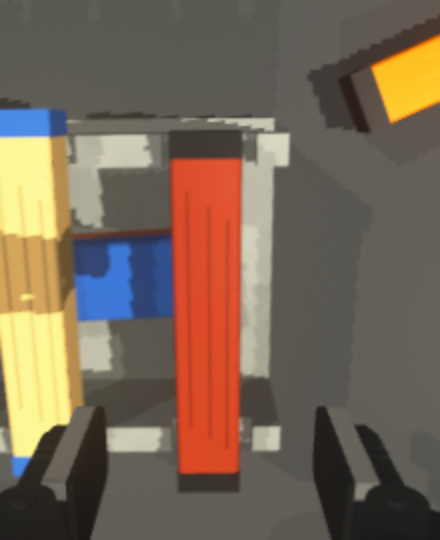

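Red is measured cleanly, 170 x 30 mm, at (0.501, -0.248), angle -10.4°.

```bash
python3 -c "
from h import *
goal(.501,-.2479,.077,-10.5)"
```

```text
shift [-0.0315  0.0045  0.695 ] turn [-0.0003  0.0003 -0.002 ] other deg [-0.1  0.1 -0.4]
```

```bash
python3 -m pendant '[-0.0315,0.0045,0.15,0,0,-0.002,-0.0315,0.0045,0.3,0,0,-0.002,-0.0315,0.0045,0.45,0,0,-0.002,-0.0315,0.0045,0.58,0,0,-0.002,-0.0315,0.0045,0.65,0,0,-0.002,-0.0315,0.0045,0.695,0,0,-0.002,-0.0315,0.0045,0.695,0,0,-0.002,-0.0315,0.0045,0.695,0,0,-0.002]' 0.3
python3 -m pendant '[0,0,0,0,0,0,0,0,0,0,0,0,0,0,0,0,0,0,0,0,0,0,0,0,0,0,0,0,0,0,0,0,0,0,0,0,0,0,0,0,0,0]' -0.8 50
python3 -c "
from h import *
s=get_state();print(s['t'],s['ee_pos'],s['ee_rot'],s['grip_width'],s['grip_force'])
goal(.501,-.2479,.16,-10.5)"
```

```text
t: 5.08
ee_pos: [0.5011, -0.2492, 0.2321]
ee_rot: [0.093, 0.996, -0.0, 0.001]
wrist_force: [0.1, 1.0, 1.0]
grip_width: 0.0555
grip_force: 0.0
t: 5.67
ee_pos: [0.5015, -0.2488, 0.2331]
ee_rot: [0.092, 0.996, -0.001, 0.001]
wrist_force: [-0.1, 0.2, 6.2]
grip_width: 0.0292
grip_force: 50.5
5.6667 [ 0.5015 -0.2488  0.2331] [ 0.0922  0.9957 -0.001   0.0015] 0.029215285731640474 50.54563343524933
shift [ 0.0019  0.0033 -0.4097] turn [-0.0006  0.001  -0.0005] other deg [-0.1  0.2 -0.1]
```

```bash
python3 -m pendant '[0,0,0,0,0,0,0,0,0,0,0,0,0,0,0,0,0,0,0,0,-0.025,0,0,0,0,0,-0.025,0,0,0,0,0,-0.025,0,0,0]' -0.1 
python3 -m pendant '[0,0,0,0,0,0,0,0,0,0,0,0,0,0,0,0,0,0,0,0,0,0,0,0,0,0,0,0,0,0,0,0,0,0,0,0]' -0.8 50
python3 -m pendant '[0,0,-0.04,0,0,0,0,0,-0.12,0,0,0,0,0,-0.25,0,0,0,0,0,-0.4,0,0,0,0,0,-0.4,0,0,0]' 
python3 -c "
from h import *
s=get_state();print(s['t'],s['ee_pos'],s['grip_width'],s['grip_force'])
goal(.4857,.3891,.16,15.6)"
```

```text
t: 6.17
ee_pos: [0.5009, -0.2483, 0.2365]
ee_rot: [0.092, 0.996, -0.0, 0.0]
wrist_force: [0.2, -0.8, 0.1]
grip_width: 0.0385
grip_force: 0.0
t: 6.67
ee_pos: [0.5009, -0.2484, 0.2364]
ee_rot: [0.092, 0.996, -0.0, 0.0]
wrist_force: [-0.5, 0.1, 4.8]
grip_width: 0.0294
grip_force: 50.2
t: 7.08
ee_pos: [0.5022, -0.2493, 0.3219]
ee_rot: [0.092, 0.996, -0.002, 0.004]
wrist_force: [0.8, -0.5, -0.1]
grip_width: 0.0292
grip_force: 49.6
7.0833 [ 0.5022 -0.2493  0.3219] 0.029160462696244914 49.62582170963287
shift [0.6671 3.1226 0.0167] turn [-0.0018  0.0021 -0.1454] other deg [ -0.3   0.4 -26.2]
```

```bash
python3 -m pendant '[0.04,0.15,0,0,0,0,0.08,0.35,0,0,0,0,0.12,0.55,0,0,0,0,0.17,0.8,0,0,0,0,0.17,0.8,0,0,0,0]' 
python3 -m pendant '[0.04,0.2,0,0,0,0,0.08,0.4,0,0,0,0,0.12,0.6,0,0,0,0,0.17,0.8,0,0,0,0]' 
python3 -m pendant '[0.04,0.2,0,0,0,0,0.08,0.4,0,0,0,0,0.12,0.6,0,0,0,0,0.17,0.8,0,0,0,0]' 
python3 -m pendant '[0.04,0.2,0,0,0,-0.03,0.08,0.4,0,0,0,-0.06,0.12,0.6,0,0,0,-0.09,0.157,0.72,0,0,0,-0.12,0.157,0.72,0,0,0,-0.145,0.157,0.72,0,0,0,-0.145,0.157,0.72,0,0,0,-0.145]' 
python3 -c "
from h import *
s=get_state();print(s['t'],s['ee_pos'],s['grip_width'],s['grip_force'])
goal(.4857,.3891,.0245,15.6)"
```

```text
t: 7.5
ee_pos: [0.4953, -0.0798, 0.315]
ee_rot: [0.091, 0.996, 0.002, -0.002]
wrist_force: [0.5, 0.8, -1.3]
grip_width: 0.0293
grip_force: 49.9
t: 7.83
ee_pos: [0.4922, 0.0803, 0.3157]
ee_rot: [0.093, 0.996, -0.0, -0.0]
wrist_force: [1.1, 0.0, -1.4]
grip_width: 0.0294
grip_force: 50.0
t: 8.17
ee_pos: [0.4882, 0.2441, 0.3156]
ee_rot: [0.092, 0.996, -0.0, -0.0]
wrist_force: [1.2, -0.2, -1.6]
grip_width: 0.0294
grip_force: 50.0
t: 8.75
ee_pos: [0.484, 0.3895, 0.3151]
ee_rot: [-0.134, 0.991, -0.001, -0.001]
wrist_force: [-0.2, 0.4, -2.0]
grip_width: 0.029
grip_force: 50.1
8.75 [0.484  0.3895 0.3151] 0.028984503248534438 50.13481914997101
shift [-0.0091 -0.0035  0.6781] turn [-0.0003 -0.0006 -0.0011] other deg [-0.  -0.1 -0.2]
```

```bash
python3 -m pendant '[-0.009,-0.003,0.15,0,0,-0.001,-0.009,-0.003,0.3,0,0,-0.001,-0.009,-0.003,0.45,0,0,-0.001,-0.009,-0.003,0.57,0,0,-0.001,-0.009,-0.003,0.63,0,0,-0.001,-0.009,-0.003,0.66,0,0,-0.001,-0.009,-0.003,0.675,0,0,-0.001,-0.009,-0.003,0.682,0,0,-0.001,-0.009,-0.003,0.682,0,0,-0.001]' 
python3 -m pendant '[0,0,0,0,0,0,0,0,0,0,0,0,0,0,0,0,0,0,0,0,0,0,0,0]' -0.1
python3 -m pendant '[0,0,-0.1,0,0,0,0,0,-0.25,0,0,0,0,0,-0.45,0,0,0,0,0,-0.68,0,0,0,0,0,-0.68,0,0,0]' 0.3 
python3 -c "
from h import *
s=get_state();print(s['t'],s['ee_pos'],s['grip_width'],s['grip_force'])
goal(.478,-.324,.205,-10.8)"
```

```text
t: 9.5
ee_pos: [0.487, 0.3897, 0.1811]
ee_rot: [-0.136, 0.991, 0.0, 0.001]
wrist_force: [0.3, 1.0, -1.5]
grip_width: 0.0292
grip_force: 50.2
t: 9.83
ee_pos: [0.4864, 0.3898, 0.1805]
ee_rot: [-0.137, 0.991, 0.0, 0.001]
wrist_force: [-0.4, -0.2, -0.3]
grip_width: 0.0384
grip_force: 0.0
t: 10.25
ee_pos: [0.4884, 0.391, 0.325]
ee_rot: [-0.137, 0.991, 0.002, 0.007]
wrist_force: [2.0, 0.9, 1.3]
grip_width: 0.0555
grip_force: 0.0
10.25 [0.4884 0.391  0.325 ] 0.05547838770471111 0.0
shift [ 1.0153 -3.4268 -0.1988] turn [0.0019 0.004  0.1473] other deg [ 0.3  0.7 26.5]
```

```bash
python3 -m pendant '[0.25,-0.86,0,0,0,0,0.25,-0.86,0,0,0,0,0.25,-0.86,0,0,0,0,0.25,-0.86,0,0,0,0,0.25,-0.86,0,0,0,0]' 
python3 -m pendant '[0.25,-0.86,-0.1,0,0,0,0.25,-0.86,-0.1,0,0,0,0.25,-0.86,-0.1,0,0,0,0.25,-0.86,-0.1,0,0,0,0.25,-0.86,-0.1,0,0,0]' 
python3 -m pendant '[0.25,-0.86,-0.1,0,0,0,0.25,-0.86,-0.1,0,0,0,0.25,-0.86,-0.1,0,0,0,0.25,-0.86,-0.1,0,0,0,0.25,-0.86,-0.1,0,0,0]' 
python3 -m pendant '[0.265,-0.85,0,0,0,0.147,0.265,-0.85,0,0,0,0.147,0.265,-0.85,0,0,0,0.147,0.265,-0.85,0,0,0,0.147,0.265,-0.85,0,0,0,0.147,0.265,-0.85,0,0,0,0.147,0.265,-0.85,0,0,0,0.147]' 
python3 m.py blank_pale .09
python3 -c "
from h import *
s=cam('top')
for m in trace('top','blank_red'): print(m['score'],*rect(s,m['mask'],.032))
goal(.478,-.324,.082,-10.7)"
```

```text
t: 10.67
ee_pos: [0.4843, 0.2065, 0.3157]
ee_rot: [-0.135, 0.991, -0.001, -0.0]
wrist_force: [1.4, -0.8, 0.3]
grip_width: 0.0557
grip_force: 0.0
t: 11.08
ee_pos: [0.4832, 0.0273, 0.3369]
ee_rot: [-0.135, 0.991, -0.001, 0.001]
wrist_force: [0.6, 0.2, -0.3]
grip_width: 0.0559
grip_force: 0.0
t: 11.5
ee_pos: [0.4814, -0.1524, 0.3571]
ee_rot: [-0.135, 0.991, -0.002, 0.001]
wrist_force: [1.0, -0.0, 0.9]
grip_width: 0.0553
grip_force: 0.0
t: 12.08
ee_pos: [0.4762, -0.3256, 0.3553]
ee_rot: [0.094, 0.996, 0.001, -0.0]
wrist_force: [-0.7, 0.3, 0.8]
grip_width: 0.0554
grip_force: 0.0
12.1333 [ 0.4763 -0.3246  0.3553]
blank_pale 0.69 [268.1, 104.0, 311.4, 297.8] [ 0.4774 -0.324 ] (173.27090454101562, 31.871793746948242) -11.095710754394531
0.73 [0.4876 0.385 ] (177.30430603027344, 38.648773193359375) 15.492777824401855
0.65 [ 0.4009 -0.0698] (169.21951293945312, 30.517494201660156) -75.93918704986572
0.6 [ 0.7219 -0.431 ] (178.7755126953125, 36.49162673950195) -18.796714782714844
shift [-0.0069  0.0012  0.5933] turn [ 0.0002 -0.0001  0.0004] other deg [ 0.  -0.   0.1]
```

```bash
python3 -m pendant '[-0.006,0.001,0.15,0,0,0,-0.006,0.001,0.3,0,0,0,-0.006,0.001,0.43,0,0,0,-0.006,0.001,0.52,0,0,0,-0.006,0.001,0.57,0,0,0,-0.006,0.001,0.593,0,0,0,-0.006,0.001,0.593,0,0,0,-0.006,0.001,0.593,0,0,0]' 
python3 -m pendant '[0,0,0,0,0,0,0,0,0,0,0,0,0,0,0,0,0,0,0,0,0,0,0,0,0,0,0,0,0,0,0,0,0,0,0,0,0,0,0,0,0,0]' -0.8 50
python3 -m pendant '[0,0,-0.04,0,0,0,0,0,-0.12,0,0,0,0,0,-0.25,0,0,0,0,0,-0.4,0,0,0,0,0,-0.4,0,0,0,0,0,-0.4,0,0,0]' 
python3 -c "
from h import *
s=get_state();print(s['t'],s['ee_pos'],s['grip_width'],s['grip_force'])
goal(.5072,.3121,.16,15.6)"
```

```text
t: 12.95
ee_pos: [0.478, -0.3258, 0.2382]
ee_rot: [0.094, 0.996, -0.001, 0.001]
wrist_force: [0.3, 0.3, -0.3]
grip_width: 0.0557
grip_force: 0.0
t: 13.53
ee_pos: [0.478, -0.3263, 0.2388]
ee_rot: [0.094, 0.996, -0.001, 0.001]
wrist_force: [0.1, 0.4, 6.6]
grip_width: 0.0288
grip_force: 50.9
t: 14.03
ee_pos: [0.4779, -0.3264, 0.3195]
ee_rot: [0.094, 0.996, -0.002, 0.002]
wrist_force: [-0.3, -0.5, -2.0]
grip_width: 0.0293
grip_force: 50.0
14.0333 [ 0.4779 -0.3264  0.3195] 0.029328871881918787 49.966047406196594
shift [0.4528 3.1635 0.0122] turn [-0.0011  0.001  -0.1465] other deg [ -0.2   0.2 -26.4]
```

```bash
python3 -m pendant '[0.02,0.15,0,0,0,0,0.05,0.35,0,0,0,0,0.08,0.55,0,0,0,0,0.12,0.8,0,0,0,0,0.12,0.8,0,0,0,0]' 
python3 -m pendant '[0.03,0.2,0,0,0,0,0.06,0.4,0,0,0,0,0.09,0.6,0,0,0,0,0.12,0.8,0,0,0,0]' 
python3 -m pendant '[0.03,0.2,0,0,0,0,0.06,0.4,0,0,0,0,0.09,0.6,0,0,0,0,0.12,0.8,0,0,0,0]' 
python3 -m pendant '[0.02,0.2,0,0,0,-0.03,0.05,0.4,0,0,0,-0.06,0.08,0.6,0,0,0,-0.09,0.093,0.763,0,0,0,-0.12,0.093,0.763,0,0,0,-0.146,0.093,0.763,0,0,0,-0.146,0.093,0.763,0,0,0,-0.146,0.093,0.763,0,0,0,-0.146]' 
python3 -c "
from h import *
s=get_state();print(s['t'],s['ee_pos'],s['grip_width'],s['grip_force'])
goal(.5072,.3121,.0245,15.6)"
```

```text
t: 14.45
ee_pos: [0.4824, -0.1588, 0.3149]
ee_rot: [0.092, 0.996, 0.002, -0.002]
wrist_force: [-0.3, 0.6, -1.3]
grip_width: 0.0294
grip_force: 50.1
t: 14.78
ee_pos: [0.4892, -0.0009, 0.3159]
ee_rot: [0.094, 0.996, 0.0, -0.001]
wrist_force: [0.9, -0.1, -0.8]
grip_width: 0.029
grip_force: 50.3
t: 15.12
ee_pos: [0.4956, 0.1609, 0.3158]
ee_rot: [0.094, 0.996, -0.0, -0.001]
wrist_force: [1.4, 0.5, -1.4]
grip_width: 0.0291
grip_force: 50.3
t: 15.78
ee_pos: [0.5065, 0.3116, 0.3161]
ee_rot: [-0.133, 0.991, -0.0, -0.001]
wrist_force: [-0.2, -0.3, -1.3]
grip_width: 0.0294
grip_force: 50.4
15.7833 [0.5065 0.3116 0.3161] 0.029448018256579184 50.41074335575104
shift [-0.0054  0.0018  0.6829] turn [-0.0002 -0.0006 -0.0016] other deg [-0.  -0.1 -0.3]
```

```bash
python3 -m pendant '[-0.005,0.002,0.15,0,0,-0.001,-0.005,0.002,0.3,0,0,-0.001,-0.005,0.002,0.45,0,0,-0.001,-0.005,0.002,0.57,0,0,-0.001,-0.005,0.002,0.63,0,0,-0.001,-0.005,0.002,0.66,0,0,-0.001,-0.005,0.002,0.675,0,0,-0.001,-0.005,0.002,0.683,0,0,-0.001,-0.005,0.002,0.683,0,0,-0.001]' 
python3 -m pendant '[0,0,0.005,0,0,0,0,0,0.005,0,0,0]'
```

```text
t: 16.53
ee_pos: [0.5083, 0.3133, 0.1818]
ee_rot: [-0.136, 0.991, 0.0, 0.001]
wrist_force: [-0.3, -0.3, -1.8]
grip_width: 0.0291
grip_force: 50.4
t: 16.7
ee_pos: [0.5082, 0.3135, 0.1808]
ee_rot: [-0.136, 0.991, 0.0, 0.001]
wrist_force: [0.7, -0.4, -0.1]
grip_width: 0.029
grip_force: 50.6
```

```bash
python3 -m pendant '[0,0,0.002,0,0,0,0,0,0.002,0,0,0,0,0,0.002,0,0,0,0,0,0.002,0,0,0]' -0.1
python3 -m pendant '[0,0,-0.1,0,0,0,0,0,-0.25,0,0,0,0,0,-0.45,0,0,0,0,0,-0.68,0,0,0,0,0,-0.68,0,0,0]' 0.3 
python3 -c "
from h import *
s=get_state();print(s['t'],s['ee_pos'],s['grip_width'],s['grip_force'])
goal(.463,-.4025,.205,-10.7)"
```

```text
t: 17.03
ee_pos: [0.5076, 0.3133, 0.1794]
ee_rot: [-0.137, 0.991, 0.0, 0.0]
wrist_force: [1.1, -0.2, -0.2]
grip_width: 0.0386
grip_force: 0.0
t: 17.45
ee_pos: [0.5099, 0.3143, 0.3238]
ee_rot: [-0.137, 0.991, 0.001, 0.006]
wrist_force: [1.8, 0.9, 1.1]
grip_width: 0.0557
grip_force: 0.0
17.45 [0.5099 0.3143 0.3238] 0.05571280922190538 0.0
shift [ 1.1934 -3.3866 -0.2006] turn [0.0013 0.004  0.1467] other deg [ 0.2  0.7 26.4]
```

```bash
python3 -m pendant '[0.3,-0.86,0,0,0,0,0.3,-0.86,0,0,0,0,0.3,-0.86,0,0,0,0,0.3,-0.86,0,0,0,0,0.3,-0.86,0,0,0,0]' 
python3 -m pendant '[0.3,-0.86,-0.1,0,0,0,0.3,-0.86,-0.1,0,0,0,0.3,-0.86,-0.1,0,0,0,0.3,-0.86,-0.1,0,0,0,0.3,-0.86,-0.1,0,0,0]' 
python3 -m pendant '[0.3,-0.86,-0.1,0,0,0,0.3,-0.86,-0.1,0,0,0,0.3,-0.86,-0.1,0,0,0,0.3,-0.86,-0.1,0,0,0,0.3,-0.86,-0.1,0,0,0]' 
python3 -m pendant '[0.293,-0.807,0,0,0,0.147,0.293,-0.807,0,0,0,0.147,0.293,-0.807,0,0,0,0.147,0.293,-0.807,0,0,0,0.147,0.293,-0.807,0,0,0,0.147,0.293,-0.807,0,0,0,0.147,0.293,-0.807,0,0,0,0.147,0.293,-0.807,0,0,0,0.147]' 
python3 m.py blank_dark .09
python3 -c "
from h import *
import cv2;a=cv2.imread('pics/w_blank_dark.png');cv2.imwrite('pics/c2.png',a[60:330,150:480])
goal(.463,-.4025,.082,-10.7)"
```

```text
t: 17.87
ee_pos: [0.4958, 0.1278, 0.315]
ee_rot: [-0.135, 0.991, -0.001, -0.0]
wrist_force: [0.8, 0.1, -0.5]
grip_width: 0.0553
grip_force: 0.0
t: 18.28
ee_pos: [0.4849, -0.0545, 0.3361]
ee_rot: [-0.135, 0.991, -0.001, 0.001]
wrist_force: [-0.5, -0.2, 0.2]
grip_width: 0.0557
grip_force: 0.0
t: 18.7
ee_pos: [0.4733, -0.2369, 0.3563]
ee_rot: [-0.135, 0.991, -0.002, 0.001]
wrist_force: [-0.0, -0.6, 0.3]
grip_width: 0.0552
grip_force: 0.0
t: 19.37
ee_pos: [0.4612, -0.402, 0.3548]
ee_rot: [0.093, 0.996, 0.001, -0.0]
wrist_force: [-0.4, -0.2, -1.0]
grip_width: 0.0554
grip_force: 0.0
19.4167 [ 0.4614 -0.4018  0.355 ]
blank_dark 0.68 [258.3, 114.0, 300.9, 304.4] [ 0.4667 -0.4048] (171.75668334960938, 30.86448860168457) -9.650474548339844
shift [-0.0083 -0.0022  0.5907] turn [ 0.0001 -0.      0.0003] other deg [ 0.  -0.   0.1]
```

View pics/c2.png

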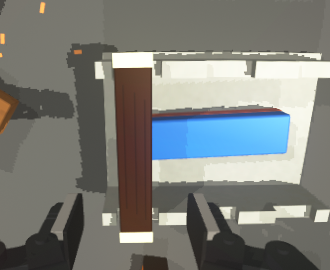

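The crop shows the dark blank alone on the rack at the left, a little slanted, with the sander clear to its right. Measured 172 x 31 mm at (0.4667, -0.4048).

```bash
python3 -c "
from h import *
goal(.4667,-.4048,.082,-9.8)"
```

```text
shift [-0.0286 -0.0101  0.5907] turn [ 0.0001 -0.     -0.0047] other deg [ 0.  -0.  -0.8]
```

```bash
python3 -m pendant '[-0.028,-0.010,0.15,0,0,-0.005,-0.028,-0.010,0.3,0,0,-0.005,-0.028,-0.010,0.43,0,0,-0.005,-0.028,-0.010,0.52,0,0,-0.005,-0.028,-0.010,0.57,0,0,-0.005,-0.028,-0.010,0.593,0,0,-0.005,-0.028,-0.010,0.593,0,0,-0.005,-0.028,-0.010,0.593,0,0,-0.005]' 
python3 -m pendant '[0,0,0,0,0,0,0,0,0,0,0,0,0,0,0,0,0,0,0,0,0,0,0,0,0,0,0,0,0,0,0,0,0,0,0,0,0,0,0,0,0,0]' -0.8 50
python3 -m pendant '[0,0,-0.04,0,0,0,0,0,-0.12,0,0,0,0,0,-0.25,0,0,0,0,0,-0.4,0,0,0,0,0,-0.4,0,0,0,0,0,-0.4,0,0,0]' 
python3 -c "
from h import *
s=get_state();print(s['t'],s['ee_pos'],s['grip_width'],s['grip_force'])
goal(.5287,.2351,.16,15.6)"
```

```text
t: 20.13
ee_pos: [0.4667, -0.4065, 0.2377]
ee_rot: [0.086, 0.996, -0.001, 0.001]
wrist_force: [-0.5, 0.1, 0.3]
grip_width: 0.0559
grip_force: 0.0
t: 20.72
ee_pos: [0.4666, -0.4067, 0.2383]
ee_rot: [0.086, 0.996, -0.001, 0.001]
wrist_force: [0.2, 2.3, 5.9]
grip_width: 0.0291
grip_force: 51.2
t: 21.22
ee_pos: [0.4666, -0.4072, 0.3195]
ee_rot: [0.086, 0.996, -0.002, 0.002]
wrist_force: [0.3, 0.3, -1.8]
grip_width: 0.0292
grip_force: 50.2
21.2167 [ 0.4666 -0.4072  0.3195] 0.029179589868582066 50.187204480171204
shift [0.2446 3.2175 0.0091] turn [-0.0015  0.001  -0.1415] other deg [ -0.3   0.2 -25.5]
```

```bash
python3 -m pendant '[0.01,0.15,0,0,0,0,0.03,0.35,0,0,0,0,0.05,0.55,0,0,0,0,0.06,0.8,0,0,0,0,0.06,0.8,0,0,0,0]' 
python3 -m pendant '[0.015,0.2,0,0,0,0,0.03,0.4,0,0,0,0,0.045,0.6,0,0,0,0,0.06,0.8,0,0,0,0]' 
python3 -m pendant '[0.015,0.2,0,0,0,0,0.03,0.4,0,0,0,0,0.045,0.6,0,0,0,0,0.06,0.8,0,0,0,0]' 
python3 -m pendant '[0.02,0.2,0,0,0,-0.03,0.04,0.4,0,0,0,-0.06,0.06,0.6,0,0,0,-0.09,0.065,0.817,0,0,0,-0.12,0.065,0.817,0,0,0,-0.141,0.065,0.817,0,0,0,-0.141,0.065,0.817,0,0,0,-0.141,0.065,0.817,0,0,0,-0.141]' 
python3 -c "
from h import *
s=get_state();print(s['t'],s['ee_pos'],s['grip_width'],s['grip_force'])
goal(.5287,.2351,.0253,15.6)"
```

```text
t: 21.63
ee_pos: [0.4811, -0.2412, 0.3145]
ee_rot: [0.085, 0.996, 0.002, -0.002]
wrist_force: [0.4, 0.8, -1.3]
grip_width: 0.0292
grip_force: 50.3
t: 21.97
ee_pos: [0.4967, -0.0856, 0.3155]
ee_rot: [0.086, 0.996, 0.0, -0.001]
wrist_force: [0.7, 0.7, -0.5]
grip_width: 0.0294
grip_force: 50.4
t: 22.3
ee_pos: [0.5124, 0.0743, 0.3156]
ee_rot: [0.086, 0.996, -0.0, -0.001]
wrist_force: [1.3, 0.4, -1.2]
grip_width: 0.0292
grip_force: 50.4
t: 22.97
ee_pos: [0.528, 0.2347, 0.3156]
ee_rot: [-0.133, 0.991, -0.0, -0.001]
wrist_force: [-0.1, -0.5, -1.6]
grip_width: 0.029
grip_force: 50.5
22.9667 [0.528  0.2347 0.3156] 0.028985642184573206 50.4624742269516
shift [-0.0053  0.0012  0.6767] turn [-0.0001 -0.0006 -0.0015] other deg [-0.  -0.1 -0.3]
```

```bash
python3 -m pendant '[-0.005,0.001,0.15,0,0,-0.001,-0.005,0.001,0.3,0,0,-0.001,-0.005,0.001,0.45,0,0,-0.001,-0.005,0.001,0.57,0,0,-0.001,-0.005,0.001,0.63,0,0,-0.001,-0.005,0.001,0.66,0,0,-0.001,-0.005,0.001,0.675,0,0,-0.001,-0.005,0.001,0.685,0,0,-0.001,-0.005,0.001,0.687,0,0,-0.001,-0.005,0.001,0.687,0,0,-0.001]' 
python3 -m pendant '[0,0,0.002,0,0,0,0,0,0.002,0,0,0,0,0,0.002,0,0,0,0,0,0.002,0,0,0]' -0.1
python3 -m pendant '[0,0,-0.1,0,0,0,0,0,-0.25,0,0,0,0,0,-0.45,0,0,0,0,0,-0.68,0,0,0,0,0,-0.68,0,0,0]' 0.3 
python3 -c "
from h import *
s=cam('top')
cv2.imwrite('pics/t2.png',cv2.resize(s['color'][160:290,110:430],None,fx=2.4,fy=2.4,interpolation=cv2.INTER_CUBIC))
for m in trace('top','sander'): print(m['score'],*rect(s,m['mask'],.044))
for m in trace('top','plate'): print(m['score'],*rect(s,m['mask'],.006))
goal(.478,-.324,.205,79.3)"
```

```text
t: 23.8
ee_pos: [0.5298, 0.2364, 0.1805]
ee_rot: [-0.136, 0.991, 0.0, 0.001]
wrist_force: [-0.9, -0.4, -0.5]
grip_width: 0.0293
grip_force: 50.5
t: 24.13
ee_pos: [0.5292, 0.2364, 0.1792]
ee_rot: [-0.137, 0.991, 0.0, 0.0]
wrist_force: [0.2, -0.2, -0.4]
grip_width: 0.0384
grip_force: 0.0
t: 24.55
ee_pos: [0.5316, 0.237, 0.3232]
ee_rot: [-0.137, 0.991, 0.001, 0.007]
wrist_force: [1.5, 0.8, 1.6]
grip_width: 0.0555
grip_force: 0.0
0.86 [ 0.4786 -0.318 ] (156.13392639160156, 49.15378952026367) 82.31840515136719
0.63 [ 0.5855 -0.0114] (180.8638153076172, 93.55654907226562) 77.73876953125
shift [ 1.0037 -2.6281 -0.2241] turn [-0.0004  0.0006 -0.3534] other deg [ -0.1   0.1 -63.6]
```

View pics/t2.png

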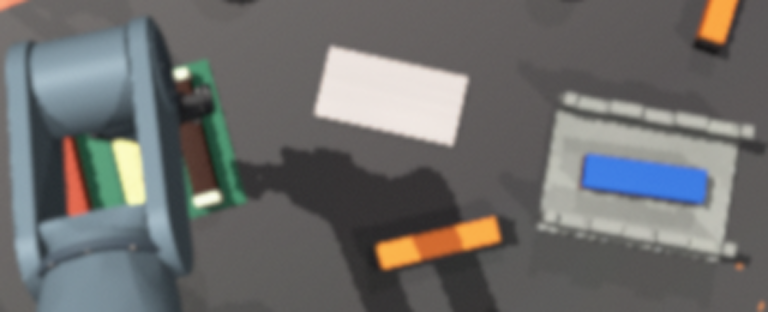

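The crop shows all three blanks on the mat (partly under the arm) and the sander free on the rack base.

```bash
python3 -m pendant '[0.335,-0.876,-0.1,0,0,0,0.335,-0.876,-0.1,0,0,0,0.335,-0.876,-0.1,0,0,0,0.335,-0.876,-0.1,0,0,0,0.335,-0.876,-0.1,0,0,0]' 0.7
python3 -m pendant '[0.335,-0.876,-0.1,0,0,0,0.335,-0.876,-0.1,0,0,0,0.335,-0.876,-0.1,0,0,0,0.335,-0.876,-0.1,0,0,0,0.335,-0.876,-0.1,0,0,0]' 
python3 -m pendant '[0.335,-0.876,0,0,0,0.3,0.335,-0.876,0,0,0,0.3,0.335,-0.876,0,0,0,0.3,0.335,-0.876,0,0,0,0.3,0.335,-0.876,0,0,0,0.3,0.335,-0.876,0,0,0,0.3,0.335,-0.876,0,0,0,0.3,0.335,-0.876,0,0,0,0.3]' 
python3 -m pendant '[0,0,0,0,0,0.347,0,0,0,0,0,0.347,0,0,0,0,0,0.347,0,0,0,0,0,0.347,0,0,0,0,0,0.347,0,0,0,0,0,0.347,0,0,0,0,0,0.347,0,0,0,0,0,0.347,0,0,0,0,0,0.347,0,0,0,0,0,0.347]' 
python3 m.py sander .044
python3 -c "
from h import *
goal(.478,-.324,.205,79.3)
import cv2;a=cv2.imread('pics/w_sander.png');cv2.imwrite('pics/c3.png',a)"
```

```text
t: 25.12
ee_pos: [0.5107, 0.0463, 0.3328]
ee_rot: [-0.136, 0.991, -0.0, -0.002]
wrist_force: [0.8, -0.3, 0.4]
grip_width: 0.0727
grip_force: 0.0
t: 25.53
ee_pos: [0.4937, -0.1408, 0.3531]
ee_rot: [-0.135, 0.991, 0.0, -0.001]
wrist_force: [0.3, -0.1, 0.2]
grip_width: 0.0724
grip_force: 0.0
t: 26.2
ee_pos: [0.4768, -0.3245, 0.3516]
ee_rot: [0.332, 0.943, 0.001, -0.002]
wrist_force: [-0.6, -0.5, 0.9]
grip_width: 0.0726
grip_force: 0.0
t: 27.03
ee_pos: [0.4772, -0.3236, 0.3521]
ee_rot: [0.771, 0.636, -0.0, -0.002]
wrist_force: [-0.2, 0.5, 0.2]
grip_width: 0.0726
grip_force: 0.0
27.0833 [ 0.4772 -0.3237  0.3524]
sander 0.85 [264.6, 117.6, 314.2, 261.2] [ 0.4785 -0.3225] (147.9508056640625, 42.468406677246094) 82.50542449951172
shift [-0.0004  0.0034 -0.0361] turn [-0.0008 -0.0006  0.0006] other deg [-0.2 -0.1  0.1]
```

View pics/c3.png

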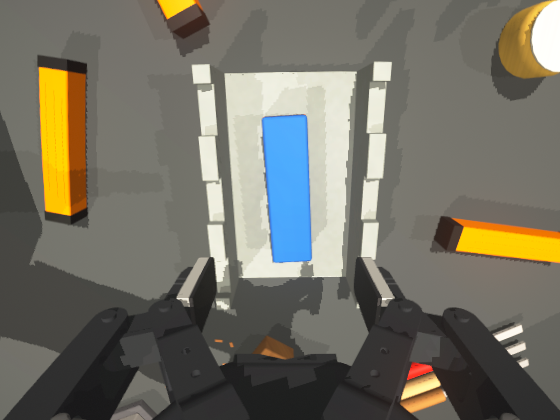

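Wrist view: the sander is fully visible from (264,117) to (314,261), between the rails with room for the fingers. Measured 148 x 42.5 mm at angle 82.5°.

```bash
python3 -c "
from h import *
goal(.4785,-.3225,.034,82.5)"
```

```text
shift [0.0058 0.0068 0.8189] turn [-0.0008 -0.0006 -0.0172] other deg [-0.1 -0.1 -3.1]
```

```bash
python3 -m pendant '[0.006,0.007,0.15,0,0,-0.017,0.006,0.007,0.3,0,0,-0.017,0.006,0.007,0.45,0,0,-0.017,0.006,0.007,0.58,0,0,-0.017,0.006,0.007,0.68,0,0,-0.017,0.006,0.007,0.75,0,0,-0.017,0.006,0.007,0.79,0,0,-0.017,0.006,0.007,0.815,0,0,-0.017,0.006,0.007,0.818,0,0,-0.017,0.006,0.007,0.818,0,0,-0.017]' 0.45
python3 -m pendant '[0,0,0,0,0,0,0,0,0,0,0,0,0,0,0,0,0,0,0,0,0,0,0,0,0,0,0,0,0,0,0,0,0,0,0,0,0,0,0,0,0,0]' -0.5 60
python3 -m pendant '[0,0,-0.04,0,0,0,0,0,-0.12,0,0,0,0,0,-0.25,0,0,0,0,0,-0.4,0,0,0,0,0,-0.55,0,0,0,0,0,-0.55,0,0,0,0,0,-0.55,0,0,0]' 
python3 -c "
from h import *
s=get_state();print(s['t'],s['ee_pos'],s['grip_width'],s['grip_force'])
goal(.586,-.0105,.16,77)"
```

```text
t: 27.97
ee_pos: [0.4794, -0.3234, 0.1914]
ee_rot: [0.753, 0.658, 0.0, 0.0]
wrist_force: [0.4, 0.8, 0.6]
grip_width: 0.0621
grip_force: 0.0
t: 28.55
ee_pos: [0.4798, -0.3237, 0.1925]
ee_rot: [0.753, 0.658, 0.0, 0.001]
wrist_force: [-0.4, 0.8, 6.3]
grip_width: 0.041
grip_force: 63.1
t: 29.13
ee_pos: [0.4797, -0.3235, 0.3034]
ee_rot: [0.753, 0.658, 0.0, 0.002]
wrist_force: [0.3, -0.1, -3.1]
grip_width: 0.041
grip_force: 62.4
29.1333 [ 0.4797 -0.3235  0.3034] 0.040999977627228394 62.352776527404785
shift [ 1.6222  0.3171 -0.0612] turn [0.0011 0.0008 0.0294] other deg [0.2 0.1 5.3]
```

```bash
python3 -m pendant '[0.2,0.04,-0.03,0,0,0,0.4,0.08,-0.06,0,0,0,0.6,0.12,-0.06,0,0,0.01,0.8,0.16,-0.06,0,0,0.02,0.8,0.16,-0.06,0,0,0.029,0.8,0.16,-0.06,0,0,0.029]'
python3 - <<'E'
from h import *
a=cv2.imread("pics/top0.png"); s=cam("top")
g=cv2.GaussianBlur(a,(3,3),0).min(2)
for th in(130,150,170):
    m=np.zeros(g.shape,bool); m[165:235,230:320]=g[165:235,230:320]>th
    print(th,*rect(s,m,.006))
    ys,xs=np.nonzero(m);w=toworld(s,np.c_[xs,ys],.006);c=w.mean(0);u=np.linalg.svd(w-c,full_matrices=False)[2][0];print(c,np.degrees(np.arctan2(u[1],u[0]))%180)
goal(.586,-.0105,.16,77)
E
```

```text
t: 29.63
ee_pos: [0.5322, -0.1661, 0.3111]
ee_rot: [0.781, 0.624, -0.001, -0.002]
wrist_force: [0.2, -0.8, -2.5]
grip_width: 0.0409
grip_force: 62.2
130 [ 0.5858 -0.0098] (184.39219665527344, 95.18917083740234) 77.47786712646484
[ 0.5854 -0.0098] 77.25243766383556
150 [ 0.5853 -0.0096] (181.3564910888672, 91.555908203125) 77.42431640625
[ 0.5852 -0.0096] 77.52802785525392
170 [ 0.5852 -0.0097] (178.43502807617188, 88.88054656982422) 77.42881774902344
[ 0.5851 -0.0098] 77.35170970378208
shift [ 0.826   0.0895 -0.0179] turn [-0.001  -0.0002  0.0013] other deg [-0.2 -0.   0.2]
```

```bash
python3 -m pendant '[0.2,0.02,0,0,0,0,0.4,0.04,0,0,0,0,0.6,0.06,0,0,0,0,0.75,0.08,0,0,0,0.001,0.82,0.09,0,0,0,0.001,0.82,0.09,0,0,0,0.001,0.82,0.09,0,0,0,0.001]'
python3 - <<'E'
from h import *
s=get_state();print(s['t'],s['ee_pos'])
goal(.5853,-.0108,.034,77.4)
E
```

```text
t: 30.27
ee_pos: [0.5865, -0.0139, 0.3122]
ee_rot: [0.783, 0.622, -0.001, -0.0]
wrist_force: [-0.6, -0.3, -1.9]
grip_width: 0.041
grip_force: 62.2
30.2667 [ 0.5865 -0.0139  0.3122]
shift [ 0.0143 -0.0084  0.6159] turn [-0.0005  0.0003 -0.0026] other deg [-0.1  0.  -0.5]
```

```bash
python3 -m pendant '[0.014,-0.008,0.15,0,0,-0.002,0.014,-0.008,0.3,0,0,-0.002,0.014,-0.008,0.42,0,0,-0.002,0.014,-0.008,0.51,0,0,-0.002,0.014,-0.008,0.56,0,0,-0.002,0.014,-0.008,0.59,0,0,-0.002,0.014,-0.008,0.605,0,0,-0.002,0.014,-0.008,0.612,0,0,-0.002,0.014,-0.008,0.612,0,0,-0.002,0.014,-0.008,0.612,0,0,-0.002]' 
python3 -m pendant '[0,0,0.005,0,0,0,0,0,0.005,0,0,0,0,0,0.005,0,0,0]'
python3 - <<'E'
from h import *
s=get_state();print(s['t'],s['ee_pos'])
goal(.5853,-.0108,.033,77.4)
E
```

```text
t: 31.1
ee_pos: [0.5864, -0.0103, 0.1919]
ee_rot: [0.781, 0.624, 0.001, 0.001]
wrist_force: [0.4, -0.0, -2.7]
grip_width: 0.0413
grip_force: 62.2
t: 31.35
ee_pos: [0.5859, -0.0099, 0.1902]
ee_rot: [0.781, 0.624, 0.0, 0.0]
wrist_force: [0.6, 0.5, -1.9]
grip_width: 0.0409
grip_force: 62.2
31.35 [ 0.5859 -0.0099  0.1902]
shift [-0.0049 -0.0021  0.0108] turn [ 0.0002  0.     -0.0008] other deg [ 0.   0.  -0.1]
```

```bash
python3 -m pendant '[-0.004,-0.002,0.007,0,0,0,-0.004,-0.002,0.007,0,0,0,-0.004,-0.002,0.007,0,0,0]' 
python3 -m pendant '[0,0,0.004,0,0,0,0,0,0.004,0,0,0,0,0,0.004,0,0,0]'
```

```text
t: 31.6
ee_pos: [0.5854, -0.0107, 0.1886]
ee_rot: [0.781, 0.624, 0.0, 0.0]
wrist_force: [0.3, 0.8, -0.2]
grip_width: 0.0406
grip_force: 62.3
t: 31.85
ee_pos: [0.5855, -0.0107, 0.1886]
ee_rot: [0.781, 0.624, 0.0, 0.0]
wrist_force: [-3.4, 0.3, 7.2]
grip_width: 0.0408
grip_force: 63.2
```

```bash
python3 -m pendant '[0,0,0,0,0,0,0,0,0,0,0,0,0,0,0,0,0,0,0,0,0,0,0,0]' 0.3
python3 -m pendant '[0,0,-0.1,0,0,0,0,0,-0.25,0,0,0,0,0,-0.45,0,0,0,0,0,-0.65,0,0,0,0,0,-0.85,0,0,0,0,0,-0.85,0,0,0,0,0,-0.85,0,0,0]'
python3 m.py sander .04
python3 - <<'E'
from h import *
s=cam("wrist");s2=cam("top")
cv2.imwrite("pics/w5.png",s["color"])
for m in trace("wrist","plate")[:2]: print(m["score"],*rect(s,m["mask"],.006))
for m in trace("top","sander")[:2]: print(m["score"],*rect(s2,m["mask"],.04))
goal(.5287,.2351,.16,15.6)
E
```

```text
t: 32.18
ee_pos: [0.5852, -0.0107, 0.1874]
ee_rot: [0.781, 0.624, -0.0, -0.0]
wrist_force: [0.2, -0.1, 0.0]
grip_width: 0.0558
grip_force: 0.0
t: 32.77
ee_pos: [0.5861, -0.0109, 0.361]
ee_rot: [0.781, 0.624, 0.002, 0.003]
wrist_force: [-0.3, -0.9, -1.3]
grip_width: 0.0556
grip_force: 0.0
32.8167 [ 0.5853 -0.0108  0.3583]
sander 0.59 [258.2, 113.7, 303.2, 257.6] [ 0.5847 -0.0093] (149.35104370117188, 42.47328567504883) 77.24929809570312
0.69 [ 0.5852 -0.0112] (179.9430389404297, 92.17471313476562) 77.43181610107422
0.55 [0.5959 0.0405] (46.61567687988281, 43.660892486572266) 79.33616638183594
shift [ 1.1365 -0.5437  0.2044] turn [-0.001   0.0006  0.3425] other deg [-0.2  0.1 61.6]
```

View pics/w5.png

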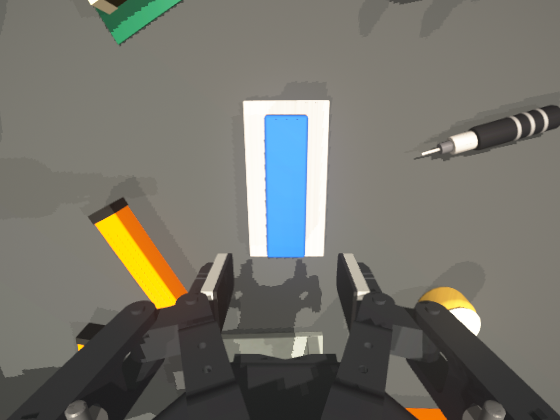

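Sander is centred and aligned: (0.5847, -0.0093) at 77.2°, against the plate at (0.5852, -0.0105) and 77.4°. The handpiece and tin are untouched. Next I return the blanks.

```bash
python3 -m pendant '[0.57,-0.27,0.1,0,0,0,0.57,-0.27,0.1,0,0,0,0.57,-0.27,0.1,0,0,0,0.57,-0.27,0.1,0,0,0]'
python3 -m pendant '[0.566,-0.273,0.1,0,0,0.344,0.566,-0.273,0.1,0,0,0.344,0.566,-0.273,0.1,0,0,0.344,0.566,-0.273,0.1,0,0,0.344,0.566,-0.273,0.1,0,0,0.344,0.566,-0.273,0.1,0,0,0.344,0.566,-0.273,0.1,0,0,0.344,0.566,-0.273,0.1,0,0,0.344,0.566,-0.273,0.1,0,0,0.344,0.566,-0.273,0.1,0,0,0.344]'
python3 m.py blank_dark .032
python3 -c "
from h import *
goal(.5292,.2364,.025,15.7)"
```

```text
t: 33.4
ee_pos: [0.5551, 0.1176, 0.3347]
ee_rot: [0.78, 0.626, -0.001, -0.003]
wrist_force: [0.6, -0.8, -0.2]
grip_width: 0.0554
grip_force: 0.0
t: 34.23
ee_pos: [0.5293, 0.2346, 0.3164]
ee_rot: [0.991, 0.131, -0.001, 0.0]
wrist_force: [0.6, -0.2, 0.2]
grip_width: 0.0555
grip_force: 0.0
34.2833 [0.5294 0.2346 0.3166]
blank_dark 0.87 [263.4, 102.2, 301.5, 280.5] [0.5295 0.2356] (170.45440673828125, 30.031837463378906) 15.389181137084961
blank_dark 0.31 [433.5, 122.6, 559.4, 266.8] [0.5881 0.0149] (165.742431640625, 82.29947662353516) 77.54386901855469
shift [ 0.0023 -0.009   0.6837] turn [-0.      0.0004 -0.001 ] other deg [-0.   0.1 -0.2]
```

```bash
python3 -m pendant '[0.002,-0.007,0.15,0,0,-0.001,0.002,-0.007,0.3,0,0,-0.001,0.002,-0.007,0.45,0,0,-0.001,0.002,-0.007,0.57,0,0,-0.001,0.002,-0.007,0.64,0,0,-0.001,0.002,-0.007,0.675,0,0,-0.001,0.002,-0.007,0.684,0,0,-0.001,0.002,-0.007,0.684,0,0,-0.001,0.002,-0.007,0.684,0,0,-0.001]' 
python3 -m pendant '[0,0,0,0,0,0,0,0,0,0,0,0,0,0,0,0,0,0,0,0,0,0,0,0,0,0,0,0,0,0,0,0,0,0,0,0,0,0,0,0,0,0]' -0.8 50
python3 -m pendant '[0,0,-0.04,0,0,0,0,0,-0.12,0,0,0,0,0,-0.25,0,0,0,0,0,-0.4,0,0,0,0,0,-0.55,0,0,0,0,0,-0.7,0,0,0,0,0,-0.7,0,0,0,0,0,-0.7,0,0,0]' 
python3 -c "
from h import *
s=get_state();print(s['t'],s['ee_pos'],s['grip_width'],s['grip_force'])
goal(.4668,-.405,.16,-9.8)"
```

```text
t: 35.08
ee_pos: [0.5301, 0.2364, 0.1818]
ee_rot: [0.991, 0.135, 0.001, -0.0]
wrist_force: [0.2, 0.0, 0.2]
grip_width: 0.0558
grip_force: 0.0
t: 35.67
ee_pos: [0.5302, 0.2365, 0.1821]
ee_rot: [0.991, 0.135, 0.001, -0.0]
wrist_force: [-0.5, 0.0, 6.4]
grip_width: 0.0291
grip_force: 52.0
t: 36.33
ee_pos: [0.5299, 0.2365, 0.3232]
ee_rot: [0.991, 0.135, 0.002, -0.0]
wrist_force: [-0.1, 0.1, -2.7]
grip_width: 0.0291
grip_force: 51.1
36.3333 [0.5299 0.2365 0.3232] 0.029078652710617065 51.10387444496155
shift [-1.1626  3.006   0.0363] turn [-0.0002 -0.0015  0.1407] other deg [-0.  -0.3 25.3]
```

```bash
python3 -m pendant '[-0.06,0.15,0,0,0,0,-0.13,0.35,0,0,0,0,-0.21,0.55,0,0,0,0,-0.29,0.75,0,0,0,0,-0.29,0.75,0,0,0,0]' 
python3 -m pendant '[-0.07,0.19,0,0,0,0,-0.14,0.38,0,0,0,0,-0.21,0.57,0,0,0,0,-0.29,0.75,0,0,0,0]' 
python3 -m pendant '[-0.07,0.19,0,0,0,0,-0.14,0.38,0,0,0,0,-0.21,0.57,0,0,0,0,-0.29,0.75,0,0,0,0]' 
python3 -m pendant '[-0.07,0.2,0,0,0,0.03,-0.14,0.4,0,0,0,0.06,-0.21,0.6,0,0,0,0.09,-0.29,0.756,0,0,0,0.12,-0.29,0.756,0,0,0,0.141,-0.29,0.756,0,0,0,0.141,-0.29,0.756,0,0,0,0.141,-0.29,0.756,0,0,0,0.141]' 
python3 -c "
from h import *
s=get_state();print(s['t'],s['ee_pos'],s['grip_width'],s['grip_force'])
goal(.4668,-.405,.085,-9.8)"
```

```text
t: 36.75
ee_pos: [0.5123, 0.0711, 0.3186]
ee_rot: [0.991, 0.133, -0.002, 0.001]
wrist_force: [0.1, 1.1, -1.2]
grip_width: 0.0291
grip_force: 51.0
t: 37.08
ee_pos: [0.4969, -0.0851, 0.3191]
ee_rot: [0.991, 0.135, -0.001, -0.001]
wrist_force: [0.5, -0.2, -1.5]
grip_width: 0.029
grip_force: 51.0
t: 37.42
ee_pos: [0.4812, -0.2453, 0.319]
ee_rot: [0.991, 0.135, -0.001, -0.001]
wrist_force: [-0.0, -0.3, -1.5]
grip_width: 0.029
grip_force: 51.0
t: 38.08
ee_pos: [0.4667, -0.4036, 0.3193]
ee_rot: [0.996, -0.085, -0.001, -0.001]
wrist_force: [0.1, -0.6, -1.1]
grip_width: 0.0288
grip_force: 51.0
38.0833 [ 0.4667 -0.4036  0.3193] 0.028781899090018527 51.018580198287964
shift [0.0026 0.0077 0.3964] turn [-0.0007  0.0006  0.0006] other deg [-0.1  0.1  0.1]
```

```bash
python3 -m pendant '[0.002,0.004,0.1,0,0,0,0.002,0.004,0.2,0,0,0,0.002,0.004,0.28,0,0,0,0.002,0.004,0.34,0,0,0,0.002,0.004,0.37,0,0,0,0.002,0.004,0.385,0,0,0,0.002,0.004,0.388,0,0,0,0.002,0.004,0.388,0,0,0,0.002,0.004,0.388,0,0,0]' 
python3 -m pendant '[0,0,0.005,0,0,0,0,0,0.005,0,0,0,0,0,0.005,0,0,0]'
python3 -m pendant '[0,0,0.005,0,0,0,0,0,0.005,0,0,0,0,0,0.005,0,0,0]'
```

```text
t: 38.83
ee_pos: [0.4673, -0.4062, 0.2442]
ee_rot: [0.996, -0.086, 0.001, 0.001]
wrist_force: [-0.3, 0.2, -1.5]
grip_width: 0.029
grip_force: 51.1
t: 39.08
ee_pos: [0.4669, -0.406, 0.2425]
ee_rot: [0.996, -0.086, 0.0, 0.0]
wrist_force: [-0.3, 0.1, -1.5]
grip_width: 0.029
grip_force: 51.1
t: 39.33
ee_pos: [0.4668, -0.4059, 0.241]
ee_rot: [0.996, -0.086, -0.0, -0.0]
wrist_force: [0.3, -0.6, -1.3]
grip_width: 0.029
grip_force: 51.1
```

```bash
python3 -m pendant '[0,0,0.005,0,0,0,0,0,0.005,0,0,0,0,0,0.005,0,0,0]'
python3 -m pendant '[0,0,0.003,0,0,0,0,0,0.003,0,0,0,0,0,0.003,0,0,0]'
```

```text
t: 39.58
ee_pos: [0.467, -0.406, 0.2402]
ee_rot: [0.996, -0.086, 0.0, 0.0]
wrist_force: [-0.1, -0.6, -0.9]
grip_width: 0.0293
grip_force: 51.3
t: 39.83
ee_pos: [0.467, -0.406, 0.2401]
ee_rot: [0.996, -0.086, 0.0, 0.0]
wrist_force: [-2.4, 2.7, 5.6]
grip_width: 0.029
grip_force: 51.8
```

```bash
python3 -m pendant '[0,0,0,0,0,0,0,0,0,0,0,0,0,0,0,0,0,0,0,0,0,0,0,0]' -0.1
python3 -m pendant '[0,0,-0.1,0,0,0,0,0,-0.25,0,0,0,0,0,-0.45,0,0,0,0,0,-0.45,0,0,0,0,0,-0.45,0,0,0]' 0.3 
python3 m.py blank_dark .09
python3 -c "
from h import *
goal(.5076,.3133,.165,15.7)"
```

```text
t: 40.17
ee_pos: [0.4669, -0.4059, 0.2392]
ee_rot: [0.996, -0.086, -0.0, -0.0]
wrist_force: [0.7, -0.4, -0.1]
grip_width: 0.0384
grip_force: 0.0
t: 40.58
ee_pos: [0.4676, -0.4067, 0.3328]
ee_rot: [0.996, -0.086, 0.002, 0.002]
wrist_force: [0.2, -0.6, -0.2]
grip_width: 0.0555
grip_force: 0.0
40.6333 [ 0.4671 -0.4061  0.3305]
blank_dark 0.82 [258.4, 105.9, 306.1, 315.1] [ 0.4663 -0.407 ] (170.8245086669922, 32.00116729736328) -9.796783447265625
shift [-0.4147 -3.5766  0.0464] turn [-0.0002  0.0001 -0.1421] other deg [ -0.    0.  -25.6]
```

Dark is back within about 2 mm. Next: pale.

```bash
python3 -m pendant '[-0.105,-0.895,0,0,0,0,-0.105,-0.895,0,0,0,0,-0.105,-0.895,0,0,0,0,-0.105,-0.895,0,0,0,0,-0.105,-0.895,0,0,0,0]'
python3 -m pendant '[-0.105,-0.895,0,0,0,0,-0.105,-0.895,0,0,0,0,-0.105,-0.895,0,0,0,0,-0.105,-0.895,0,0,0,0,-0.105,-0.895,0,0,0,0]'
python3 -m pendant '[-0.105,-0.895,0,0,0,0,-0.105,-0.895,0,0,0,0,-0.105,-0.895,0,0,0,0,-0.105,-0.895,0,0,0,0,-0.105,-0.895,0,0,0,0]'
python3 -m pendant '[-0.1,-0.892,0.046,0,0,-0.142,-0.1,-0.892,0.046,0,0,-0.142,-0.1,-0.892,0.046,0,0,-0.142,-0.1,-0.892,0.046,0,0,-0.142,-0.1,-0.892,0.046,0,0,-0.142,-0.1,-0.892,0.046,0,0,-0.142,-0.1,-0.892,0.046,0,0,-0.142,-0.1,-0.892,0.046,0,0,-0.142]'
python3 m.py blank_pale .032
python3 -c "
from h import *
goal(.5076,.3133,.025,15.7)"
```

```text
t: 41.1
ee_pos: [0.4759, -0.2208, 0.3269]
ee_rot: [0.996, -0.085, -0.002, -0.002]
wrist_force: [0.1, -0.0, -0.6]
grip_width: 0.0556
grip_force: 0.0
t: 41.52
ee_pos: [0.4859, -0.0417, 0.3277]
ee_rot: [0.996, -0.085, -0.002, -0.001]
wrist_force: [0.1, 1.3, -0.3]
grip_width: 0.0553
grip_force: 0.0
t: 41.93
ee_pos: [0.496, 0.1381, 0.328]
ee_rot: [0.996, -0.085, -0.001, -0.001]
wrist_force: [0.2, 0.3, 0.4]
grip_width: 0.0556
grip_force: 0.0
t: 42.6
ee_pos: [0.5077, 0.312, 0.3192]
ee_rot: [0.991, 0.136, -0.001, 0.001]
wrist_force: [-0.3, -0.7, -0.3]
grip_width: 0.0552
grip_force: 0.0
42.65 [0.5079 0.3116 0.3195]
blank_pale 0.88 [264.9, 103.8, 303.8, 280.7] [0.5071 0.3126] (170.28013610839844, 30.778444290161133) 15.637140274047852
shift [ 0.001  -0.0092  0.6996] turn [ 0.0001  0.0003 -0.0008] other deg [ 0.   0.1 -0.1]
```

```bash
python3 -m pendant '[0.001,-0.006,0.15,0,0,-0.001,0.001,-0.006,0.3,0,0,-0.001,0.001,-0.006,0.45,0,0,-0.001,0.001,-0.006,0.57,0,0,-0.001,0.001,-0.006,0.65,0,0,-0.001,0.001,-0.006,0.685,0,0,-0.001,0.001,-0.006,0.7,0,0,-0.001,0.001,-0.006,0.7,0,0,-0.001,0.001,-0.006,0.7,0,0,-0.001]' 
python3 -m pendant '[0,0,0,0,0,0,0,0,0,0,0,0,0,0,0,0,0,0,0,0,0,0,0,0,0,0,0,0,0,0,0,0,0,0,0,0,0,0,0,0,0,0]' -0.8 50
python3 -m pendant '[0,0,-0.04,0,0,0,0,0,-0.12,0,0,0,0,0,-0.25,0,0,0,0,0,-0.4,0,0,0,0,0,-0.55,0,0,0,0,0,-0.7,0,0,0,0,0,-0.7,0,0,0,0,0,-0.7,0,0,0]' 
python3 -c "
from h import *
s=get_state();print(s['t'],s['ee_pos'],s['grip_width'],s['grip_force'])
goal(.4777,-.3235,.16,-10.8)"
```

```text
t: 43.45
ee_pos: [0.5085, 0.3142, 0.1816]
ee_rot: [0.99, 0.138, 0.001, -0.0]
wrist_force: [-0.0, 0.4, 0.2]
grip_width: 0.0556
grip_force: 0.0
t: 44.03
ee_pos: [0.5084, 0.3146, 0.1819]
ee_rot: [0.99, 0.138, 0.001, -0.0]
wrist_force: [0.2, -1.7, 6.5]
grip_width: 0.0293
grip_force: 52.1
t: 44.7
ee_pos: [0.5081, 0.3147, 0.3229]
ee_rot: [0.99, 0.138, 0.002, -0.0]
wrist_force: [-0.8, 0.1, -2.3]
grip_width: 0.0291
grip_force: 51.1
44.7 [0.5081 0.3147 0.3229] 0.029059928413794216 51.14953279495239
shift [-1.0196  3.0274  0.0336] turn [-0.0005 -0.0014  0.1482] other deg [-0.1 -0.3 26.7]
```

```bash
python3 -m pendant '[-0.05,0.15,0,0,0,0,-0.12,0.35,0,0,0,0,-0.19,0.55,0,0,0,0,-0.255,0.757,0,0,0,0,-0.255,0.757,0,0,0,0]' 
python3 -m pendant '[-0.06,0.19,0,0,0,0,-0.13,0.38,0,0,0,0,-0.19,0.57,0,0,0,0,-0.255,0.757,0,0,0,0]' 
python3 -m pendant '[-0.06,0.19,0,0,0,0,-0.13,0.38,0,0,0,0,-0.19,0.57,0,0,0,0,-0.255,0.757,0,0,0,0]' 
python3 -m pendant '[-0.06,0.2,0,0,0,0.03,-0.13,0.4,0,0,0,0.06,-0.19,0.6,0,0,0,0.09,-0.255,0.757,0,0,0,0.12,-0.255,0.757,0,0,0,0.148,-0.255,0.757,0,0,0,0.148,-0.255,0.757,0,0,0,0.148,-0.255,0.757,0,0,0,0.148]' 
python3 -c "
from h import *
s=get_state();print(s['t'],s['ee_pos'],s['grip_width'],s['grip_force'])
goal(.4777,-.3235,.085,-10.8)"
```

```text
t: 45.12
ee_pos: [0.4989, 0.1496, 0.3181]
ee_rot: [0.991, 0.136, -0.002, 0.001]
wrist_force: [0.8, 0.7, -1.7]
grip_width: 0.0289
grip_force: 51.0
t: 45.45
ee_pos: [0.4912, -0.006, 0.3187]
ee_rot: [0.99, 0.138, -0.001, -0.001]
wrist_force: [1.3, 0.5, -2.1]
grip_width: 0.0291
grip_force: 51.1
t: 45.78
ee_pos: [0.4836, -0.1657, 0.3187]
ee_rot: [0.99, 0.138, -0.001, -0.001]
wrist_force: [1.2, 0.3, -2.4]
grip_width: 0.029
grip_force: 51.1
t: 46.45
ee_pos: [0.4769, -0.3226, 0.319]
ee_rot: [0.996, -0.092, -0.001, -0.001]
wrist_force: [-0.5, 0.9, -1.4]
grip_width: 0.0291
grip_force: 51.0
46.45 [ 0.4769 -0.3226  0.319 ] 0.02907992201510433 51.03637397289276
shift [0.0057 0.0044 0.3951] turn [-0.0006  0.0007  0.0013] other deg [-0.1  0.1  0.2]
```

```bash
python3 -m pendant '[0.005,0,0.1,0,0,0.001,0.005,0,0.2,0,0,0.001,0.005,0,0.28,0,0,0.001,0.005,0,0.34,0,0,0.001,0.005,0,0.37,0,0,0.001,0.005,0,0.385,0,0,0.001,0.005,0,0.39,0,0,0.001,0.005,0,0.394,0,0,0.001,0.005,0,0.397,0,0,0.001,0.005,0,0.397,0,0,0.001]' 
python3 -m pendant '[0,0,0.004,0,0,0,0,0,0.004,0,0,0,0,0,0.004,0,0,0]'
python3 -m pendant '[0,0,0.004,0,0,0,0,0,0.004,0,0,0,0,0,0.004,0,0,0]'
```

```text
t: 47.28
ee_pos: [0.4782, -0.3244, 0.2416]
ee_rot: [0.995, -0.095, 0.001, 0.0]
wrist_force: [-0.1, 0.4, -2.5]
grip_width: 0.0293
grip_force: 51.1
t: 47.53
ee_pos: [0.478, -0.3242, 0.2403]
ee_rot: [0.995, -0.095, 0.0, 0.0]
wrist_force: [-0.6, 0.6, -1.7]
grip_width: 0.0293
grip_force: 51.1
t: 47.78
ee_pos: [0.478, -0.3243, 0.2399]
ee_rot: [0.995, -0.095, 0.0, 0.0]
wrist_force: [-1.9, 1.2, 4.4]
grip_width: 0.029
grip_force: 51.7
```

Contact. Release, raise, check, then go for red.

```bash
python3 -m pendant '[0,0,0,0,0,0,0,0,0,0,0,0,0,0,0,0,0,0,0,0,0,0,0,0]' -0.1
python3 -m pendant '[0,0,-0.1,0,0,0,0,0,-0.25,0,0,0,0,0,-0.45,0,0,0,0,0,-0.45,0,0,0,0,0,-0.45,0,0,0]' 0.3 
python3 m.py blank_pale .09
python3 -c "
from h import *
goal(.4864,.3895,.165,15.7)"
```

```text
t: 48.12
ee_pos: [0.478, -0.3241, 0.2392]
ee_rot: [0.995, -0.095, -0.0, -0.0]
wrist_force: [-0.5, 0.1, 0.1]
grip_width: 0.0385
grip_force: 0.0
t: 48.53
ee_pos: [0.4788, -0.3249, 0.3324]
ee_rot: [0.995, -0.095, 0.002, 0.002]
wrist_force: [0.5, -1.1, 0.2]
grip_width: 0.0558
grip_force: 0.0
48.5833 [ 0.4782 -0.3243  0.3302]
blank_pale 0.82 [260.9, 110.0, 307.5, 313.8] [ 0.4766 -0.3251] (170.33120727539062, 30.234760284423828) -11.073616027832031
shift [-0.6354 -3.5103  0.0454] turn [-0.0001  0.0001 -0.1481] other deg [ -0.    0.  -26.7]
```

```bash
python3 -m pendant '[-0.16,-0.88,0,0,0,0,-0.16,-0.88,0,0,0,0,-0.16,-0.88,0,0,0,0,-0.16,-0.88,0,0,0,0,-0.16,-0.88,0,0,0,0]'
python3 -m pendant '[-0.16,-0.88,0,0,0,0,-0.16,-0.88,0,0,0,0,-0.16,-0.88,0,0,0,0,-0.16,-0.88,0,0,0,0,-0.16,-0.88,0,0,0,0]'
python3 -m pendant '[-0.16,-0.88,0,0,0,0,-0.16,-0.88,0,0,0,0,-0.16,-0.88,0,0,0,0,-0.16,-0.88,0,0,0,0,-0.16,-0.88,0,0,0,0]'
python3 -m pendant '[-0.155,-0.87,0.046,0,0,-0.148,-0.155,-0.87,0.046,0,0,-0.148,-0.155,-0.87,0.046,0,0,-0.148,-0.155,-0.87,0.046,0,0,-0.148,-0.155,-0.87,0.046,0,0,-0.148,-0.155,-0.87,0.046,0,0,-0.148,-0.155,-0.87,0.046,0,0,-0.148,-0.155,-0.87,0.046,0,0,-0.148]'
python3 m.py blank_red .032
python3 -c "
from h import *
goal(.4864,.3895,.025,15.7)"
```

```text
t: 49.05
ee_pos: [0.4787, -0.1404, 0.3269]
ee_rot: [0.996, -0.094, -0.002, -0.002]
wrist_force: [0.5, 1.2, -1.5]
grip_width: 0.0553
grip_force: 0.0
t: 49.47
ee_pos: [0.4808, 0.0378, 0.3277]
ee_rot: [0.996, -0.094, -0.002, -0.001]
wrist_force: [-1.0, -0.0, -0.5]
grip_width: 0.0557
grip_force: 0.0
t: 49.88
ee_pos: [0.4831, 0.2166, 0.3278]
ee_rot: [0.996, -0.094, -0.001, -0.001]
wrist_force: [-1.2, 0.3, -0.6]
grip_width: 0.0555
grip_force: 0.0
t: 50.55
ee_pos: [0.4868, 0.3877, 0.319]
ee_rot: [0.991, 0.136, -0.001, 0.001]
wrist_force: [-1.3, -1.4, 0.1]
grip_width: 0.0554
grip_force: 0.0
50.6 [0.487  0.3876 0.3195]
blank_red 0.76 [265.3, 100.5, 300.9, 279.9] [0.4866 0.3888] (170.92874145507812, 31.654855728149414) 15.645759582519531
blank_red 0.62 [530.2, 332.6, 560.0, 368.6] [0.3896 0.0321] (69.50933074951172, 33.356204986572266) 36.81827163696289
shift [-0.0004 -0.0108  0.6991] turn [ 0.0002  0.0002 -0.0008] other deg [ 0.   0.  -0.1]
```

```bash
python3 -m pendant '[0,-0.006,0.15,0,0,-0.001,0,-0.006,0.3,0,0,-0.001,0,-0.006,0.45,0,0,-0.001,0,-0.006,0.57,0,0,-0.001,0,-0.006,0.65,0,0,-0.001,0,-0.006,0.685,0,0,-0.001,0,-0.006,0.7,0,0,-0.001,0,-0.006,0.7,0,0,-0.001,0,-0.006,0.7,0,0,-0.001]' 
python3 -m pendant '[0,0,0,0,0,0,0,0,0,0,0,0,0,0,0,0,0,0,0,0,0,0,0,0,0,0,0,0,0,0,0,0,0,0,0,0,0,0,0,0,0,0]' -0.8 50
python3 -m pendant '[0,0,-0.04,0,0,0,0,0,-0.12,0,0,0,0,0,-0.25,0,0,0,0,0,-0.4,0,0,0,0,0,-0.55,0,0,0,0,0,-0.7,0,0,0,0,0,-0.7,0,0,0,0,0,-0.7,0,0,0]' 
python3 -c "
from h import *
s=get_state();print(s['t'],s['ee_pos'],s['grip_width'],s['grip_force'])
goal(.501,-.247,.16,-10.4)"
```

```text
t: 51.4
ee_pos: [0.4872, 0.3903, 0.1815]
ee_rot: [0.99, 0.138, 0.001, -0.0]
wrist_force: [-0.2, -0.2, 0.7]
grip_width: 0.0556
grip_force: 0.0
t: 51.98
ee_pos: [0.487, 0.3908, 0.1817]
ee_rot: [0.99, 0.138, 0.001, -0.0]
wrist_force: [-0.9, -1.4, 6.4]
grip_width: 0.0293
grip_force: 52.0
t: 52.65
ee_pos: [0.4868, 0.3908, 0.3229]
ee_rot: [0.99, 0.138, 0.002, -0.001]
wrist_force: [-0.2, -0.3, -1.9]
grip_width: 0.0291
grip_force: 51.1
52.65 [0.4868 0.3908 0.3229] 0.02910201856619722 51.08214497566223
shift [-0.8044  3.0865  0.0325] turn [-0.0007 -0.0014  0.146 ] other deg [-0.1 -0.3 26.3]
```

```bash
python3 -m pendant '[-0.04,0.15,0,0,0,0,-0.09,0.35,0,0,0,0,-0.15,0.57,0,0,0,0,-0.2,0.77,0,0,0,0,-0.2,0.77,0,0,0,0]' 
python3 -m pendant '[-0.05,0.19,0,0,0,0,-0.1,0.38,0,0,0,0,-0.15,0.57,0,0,0,0,-0.2,0.77,0,0,0,0]' 
python3 -m pendant '[-0.05,0.19,0,0,0,0,-0.1,0.38,0,0,0,0,-0.15,0.57,0,0,0,0,-0.2,0.77,0,0,0,0]' 
python3 -m pendant '[-0.05,0.2,0,0,0,0.03,-0.1,0.4,0,0,0,0.06,-0.15,0.6,0,0,0,0.09,-0.204,0.776,0,0,0,0.12,-0.204,0.776,0,0,0,0.147,-0.204,0.776,0,0,0,0.147,-0.204,0.776,0,0,0,0.147,-0.204,0.776,0,0,0,0.147]' 
python3 -c "
from h import *
s=get_state();print(s['t'],s['ee_pos'],s['grip_width'],s['grip_force'])
goal(.501,-.247,.085,-10.4)"
```

```text
t: 53.07
ee_pos: [0.4893, 0.2261, 0.3179]
ee_rot: [0.991, 0.136, -0.002, 0.001]
wrist_force: [-0.5, 0.5, -1.8]
grip_width: 0.0289
grip_force: 51.0
t: 53.4
ee_pos: [0.4925, 0.0711, 0.3186]
ee_rot: [0.99, 0.139, -0.001, -0.0]
wrist_force: [1.1, 0.1, -1.4]
grip_width: 0.029
grip_force: 51.0
t: 53.73
ee_pos: [0.4962, -0.088, 0.3187]
ee_rot: [0.99, 0.138, -0.001, -0.001]
wrist_force: [1.1, 0.0, -1.1]
grip_width: 0.0292
grip_force: 51.0
t: 54.4
ee_pos: [0.5002, -0.246, 0.3189]
ee_rot: [0.996, -0.091, -0.001, -0.001]
wrist_force: [0.4, 0.1, -1.6]
grip_width: 0.0292
grip_force: 51.0
54.4 [ 0.5002 -0.246   0.3189] 0.029226370786248592 50.994322299957275
shift [0.0059 0.0048 0.3947] turn [-0.0005  0.0007  0.    ] other deg [-0.1  0.1  0. ]
```

```bash
python3 -m pendant '[0.004,0.002,0.1,0,0,0,0.004,0.002,0.2,0,0,0,0.004,0.002,0.28,0,0,0,0.004,0.002,0.34,0,0,0,0.004,0.002,0.37,0,0,0,0.004,0.002,0.385,0,0,0,0.004,0.002,0.39,0,0,0,0.004,0.002,0.394,0,0,0,0.004,0.002,0.397,0,0,0,0.004,0.002,0.397,0,0,0]' 
python3 -m pendant '[0,0,0.004,0,0,0,0,0,0.004,0,0,0,0,0,0.004,0,0,0]'
python3 -m pendant '[0,0,0.004,0,0,0,0,0,0.004,0,0,0,0,0,0.004,0,0,0]'
```

```text
t: 55.23
ee_pos: [0.5014, -0.248, 0.2414]
ee_rot: [0.996, -0.092, 0.001, 0.0]
wrist_force: [-0.4, 0.7, -1.3]
grip_width: 0.029
grip_force: 51.0
t: 55.48
ee_pos: [0.5012, -0.2479, 0.2401]
ee_rot: [0.996, -0.092, 0.0, 0.0]
wrist_force: [-0.2, -0.0, -1.1]
grip_width: 0.0288
grip_force: 51.0
t: 55.73
ee_pos: [0.5012, -0.2479, 0.2397]
ee_rot: [0.996, -0.092, 0.0, 0.0]
wrist_force: [-2.2, 1.5, 5.4]
grip_width: 0.0291
grip_force: 51.7
```

```bash
python3 -m pendant '[0,0,0,0,0,0,0,0,0,0,0,0,0,0,0,0,0,0,0,0,0,0,0,0]' -0.1
python3 -m pendant '[0,0,-0.1,0,0,0,0,0,-0.25,0,0,0,0,0,-0.45,0,0,0,0,0,-0.45,0,0,0,0,0,-0.45,0,0,0]' 0.3 
python3 m.py blank_red .09
python3 -m pendant '[0,-0.9,-0.1,0,0,0,0,-0.9,-0.1,0,0,0,0,-0.9,-0.1,0,0,0,0,-0.9,-0.1,0,0,0,0,-0.9,-0.1,0,0,0]'
python3 -m pendant '[0,-0.9,-0.1,0,0,0,0,-0.9,-0.1,0,0,0,0,-0.9,-0.1,0,0,0,0,-0.9,-0.1,0,0,0,0,-0.9,-0.1,0,0,0]'
python3 -m pendant '[0,-0.9,-0.1,0,0,0,0,-0.9,-0.1,0,0,0,0,-0.9,-0.1,0,0,0,0,-0.9,-0.1,0,0,0,0,-0.9,-0.1,0,0,0,0,-0.9,-0.1,0,0,0]'
python3 - <<'E'
from h import *
s=cam("top")
cv2.imwrite('pics/t9.png',cv2.resize(s['color'][100:350,100:460],None,fx=2.2,fy=2.2,interpolation=cv2.INTER_CUBIC))
for l,z in(("blank_dark",.09),("blank_red",.09),("blank_pale",.09),("sander",.04),("tin",.045),("bowl",.036)):
    for m in trace("top",l)[:3]: print(l,round(m["score"],2),*rect(s,m["mask"],z))
E
```

```text
t: 56.07
ee_pos: [0.5011, -0.2478, 0.2389]
ee_rot: [0.996, -0.092, -0.0, -0.0]
wrist_force: [0.1, 0.9, 0.1]
grip_width: 0.0386
grip_force: 0.0
t: 56.48
ee_pos: [0.5021, -0.2485, 0.3321]
ee_rot: [0.996, -0.092, 0.003, 0.002]
wrist_force: [-0.5, 0.4, -0.8]
grip_width: 0.0554
grip_force: 0.0
56.5333 [ 0.5013 -0.248   0.33  ]
blank_red 0.8 [411.9, 0.0, 456.6, 14.6] [ 0.6277 -0.3731] (32.811973571777344, 9.604607582092285) 82.28607940673828
blank_red 0.63 [76.0, 269.8, 199.5, 337.9] [ 0.4481 -0.1107] (132.4692840576172, 25.620542526245117) -75.81313705444336
blank_red 0.37 [354.1, 120.4, 422.1, 295.4] [ 0.4909 -0.3244] (144.3219757080078, 39.06816864013672) -10.64862060546875
t: 57.0
ee_pos: [0.5339, -0.0664, 0.3477]
ee_rot: [0.996, -0.091, -0.001, -0.001]
wrist_force: [0.3, 0.7, -0.2]
grip_width: 0.0551
grip_force: 0.0
t: 57.42
ee_pos: [0.567, 0.1107, 0.3678]
ee_rot: [0.996, -0.091, -0.001, -0.001]
wrist_force: [0.5, -0.3, 0.1]
grip_width: 0.0557
grip_force: 0.0
t: 57.92
ee_pos: [0.5998, 0.2867, 0.3869]
ee_rot: [0.996, -0.09, -0.001, -0.0]
wrist_force: [-0.3, -0.2, -0.3]
grip_width: 0.05
[... 302 characters left out ...]
ed 0.74 [ 0.257  -0.2193] (164.6089324951172, 29.66610336303711) 68.51383209228516
blank_red 0.65 [ 0.5009 -0.2462] (173.48379516601562, 37.12403869628906) -11.998466491699219
blank_pale 0.71 [ 0.4768 -0.32  ] (176.21803283691406, 37.39190673828125) -12.274635314941406
blank_pale 0.27 [ 0.4832 -0.2827] (166.1494903564453, 51.71189498901367) -13.231788635253906
sander 0.57 [ 0.584  -0.0095] (148.6289520263672, 45.270729064941406) 77.07720184326172
tin 0.69 [ 0.5831 -0.0093] (148.7016143798828, 46.72953796386719) 77.7577133178711
tin 0.6 [ 0.7415 -0.2179] (67.40510559082031, 59.863792419433594) -0.53558349609375
bowl 0.9 [0.7524 0.1981] (81.56784057617188, 80.09883880615234) -89.86043386161327
```

View pics/t9.png

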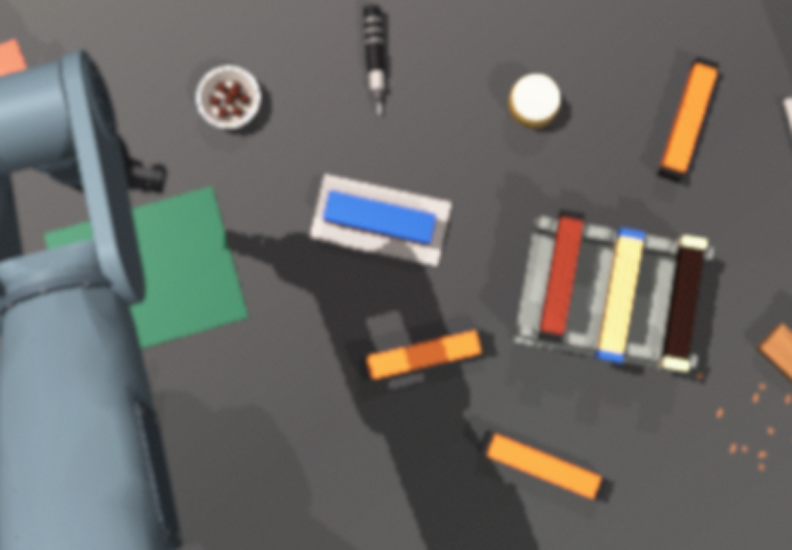

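The final view shows red, pale and dark in their original notches at the same pixels as at the start. The sander is centred along the plate, and the tin, bowl and handpiece have not moved.

```bash
python3 -c "
from station import *
print(close_job())"
```

```text
the job is handed in; nothing more can be done
None
```

I handed the job in at about 58 s: the sanding block lies flat, centred and lengthwise on the steel plate, all three blanks are back in their own notches within about 2 mm, and the tin, bowl and handpiece were not disturbed; the red blank may have dropped 1–2 mm when I set it on the mat.

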